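# Load label rolls into the clamp magazine

### The job

Load the three or four white label rolls that stand on the table in front of the roll magazine into it and secure them: flip the cam lever back to free the sliding fence, draw the fence fully back, set the rolls upright in a row in the channel, push the fence up until the rolls stand snug between it and the fixed stop, and flip the cam lever fully down again to lock it. Last of all press the sprung lever at the stop end down until its catch holds it and the retaining bar stays over the rolls. Leave the other things on the table where they are.

Things in the scene. Friction and masses are not known exactly. Their poses are not given: they have to be found in the camera images.
- magazine: Fixed low tray, 490 x 90 mm, grey plate 10 mm thick. Origin: table level, channel's middle line, foot of the fixed stop's face; axes: z up, -x towards the robot. The rolls' channel runs from y = 0 (stop) to -y; floor at z = 10, lips with inner faces at x = +-39, tops at z = 17 mm. Stop: y 0 to 20, x +-32, 45 mm high. Grey housing: y 20 to 75, x 0 to 100, 51 mm high, carries the press lever.
- fence (a joint): Sliding fence: distance (m) from the fixed stop's face to the fence's face, grows as the fence is drawn back to the magazine's -y; 0.30 = fully back. At the start 0.03 to 0.11 and locked. Freed, it moves with about 2 N; locked, it resists about 20 N.
- fence_face (a point): Middle of the fence's face that looks at the rolls, 27 mm above the table; axes as the magazine's (the rolls are on its +y side). The face is 66 mm wide, its top 46 mm above the table.
- fence_knob (a point): Grip of the fence: upright post of 14 mm diameter with a 17 mm cap, 70 mm behind the fence's face on the middle line; it runs from 27 to 66 mm above the table, this point is at 53 mm. Can be pinched from above and moved along the magazine's y. The cam lever is 32 mm to its +y.
- camlever (a joint): Cam lever on the fence; axis parallel to the magazine's y, pivot 37.5 mm behind the fence's face, on the middle line, 26 mm above the table. 0 = locked, lying flat towards -x (the robot); 2.2 = free, swung over to lean to the far side. The cam grips below about 0.7 rad. Stays where it is left; needs about 1 N at the grip, up to about 10 N while the cam grips.
- cam_grip (a point): Middle of the cam lever's black grip: 34 mm along the lever, 13 mm wide along the magazine's y, 13 mm thick. Radius 69.5 mm about the pivot; when locked it is 68 mm to -x of the pivot, 40 mm above the table. Can be pinched across y from above and led along its arc while it turns between the fingers; pinched off-centre it drags the free fence along.
- presslever (a joint): Sprung lever pointing to the robot at the stop end; hinge along the magazine's y at x = -8, y = 58, z = 45 mm. 0 = raised 32 degrees (it springs back there); pressed, it passes a ball catch at about 0.3 rad, which then holds it near 0.57; end stop 0.6. Needs up to about 8 N at the pad. The catch's post (60 mm high) is at x = -38, y = 80 to 87 mm.
- bar_end (a point): Free end of the retaining bar (10 mm thick, along the magazine's y from +35 to -120 mm, centre 59 mm high). The press lever drives it: at x = 85 mm with the lever up, at x about 5 mm over the rolls with the lever down. Not to be handled.
- press_pad (a point): Middle of the top of the press lever's black pad (30 mm along the lever, 28 mm wide), 66 mm from its hinge; about 84 mm above the table when raised, 50 mm when held down.
- roll_1: White label roll, a cylinder of 66 mm diameter and 40 mm height standing upright, 0.12 kg; origin at the centre of its underside. One of three or four alike; None if absent. Held across the diameter, about 30 mm above its underside, the fingertips clear the channel's lips; the fingers go on its +-x sides (magazine axes) in the channel.
- roll_2: White label roll, a cylinder of 66 mm diameter and 40 mm height standing upright, 0.12 kg; origin at the centre of its underside. One of three or four alike; None if absent. Held across the diameter, about 30 mm above its underside, the fingertips clear the channel's lips; the fingers go on its +-x sides (magazine axes) in the channel.
- roll_3: White label roll, a cylinder of 66 mm diameter and 40 mm height standing upright, 0.12 kg; origin at the centre of its underside. One of three or four alike; None if absent. Held across the diameter, about 30 mm above its underside, the fingertips clear the channel's lips; the fingers go on its +-x sides (magazine axes) in the channel.
- roll_4: White label roll, a cylinder of 66 mm diameter and 40 mm height standing upright, 0.12 kg; origin at the centre of its underside. One of three or four alike; None if absent. Held across the diameter, about 30 mm above its underside, the fingertips clear the channel's lips; the fingers go on its +-x sides (magazine axes) in the channel.
- mug: Green mug, 86 x 118 x 96 mm; a bystander. Origin at the centre of its underside.
- moistener: Blue dish with a yellow sponge, 72 mm across, 30 mm high; a bystander. Origin at the centre of its underside.
- glue_jar: Glue jar with a red cap, 56 mm across, 95 mm high; a bystander. Origin at the centre of its underside.
- tape_roll: Roll of brown tape, 96 mm across, 48 mm high (no label roll); a bystander. Origin at the centre of its underside.
- stapler: Red stapler, 34 x 125 x 47 mm; a bystander. Origin at the centre of its underside.
There are look-alikes about, which are no part of the job. What is shaped like the roll_3 but blue is not meant.

How it is judged:
On the way, in this order (a step that is already met when the one before it is completed fails the run):
1. the cam lever is flipped back, so that the fence is free (value of joint camlever above 1.2 rad), for 0.1 s.
2. the fence is drawn fully back (value of joint fence above 0.285 m), for 0.2 s.
3. all rolls stand upright in the channel between stop and fence (x of roll_1 in the frame of magazine between -0.011 and 0.011 m and y of each of roll_1, roll_2, roll_3, roll_4 in the frame of magazine below -0.02 m and z of each of roll_1, roll_2, roll_3, roll_4 in the frame of magazine below 0.014 m and y of each of roll_1, roll_2, roll_3, roll_4 in the frame of fence_face above 0.02 m and angle between each of roll_1, roll_2, roll_3, roll_4's own z axis and vertical below 0.12 rad and x of roll_2 in the frame of magazine between -0.011 and 0.011 m and x of roll_3 in the frame of magazine between -0.011 and 0.011 m and x of roll_4 in the frame of magazine between -0.011 and 0.011 m), for 0.3 s.
4. the fence is pushed up so that the rolls stand snug, and the cam lever is locked (all of step 3 and y of any of roll_1, roll_2, roll_3, roll_4 in the frame of magazine above -0.041 m and y of any of roll_1, roll_2, roll_3, roll_4 in the frame of fence_face below 0.043 m and (horizontal distance between roll_1 and roll_2 below 0.074 m or horizontal distance between roll_1 and roll_3 below 0.074 m or horizontal distance between roll_1 and roll_4 below 0.074 m) and (horizontal distance between roll_2 and roll_1 below 0.074 m or horizontal distance between roll_2 and roll_3 below 0.074 m or horizontal distance between roll_2 and roll_4 below 0.074 m) and (horizontal distance between roll_3 and roll_1 below 0.074 m or horizontal distance between roll_3 and roll_2 below 0.074 m or horizontal distance between roll_3 and roll_4 below 0.074 m) and (horizontal distance between roll_4 and roll_1 below 0.074 m or horizontal distance between roll_4 and roll_2 below 0.074 m or horizontal distance between roll_4 and roll_3 below 0.074 m) and ((horizontal distance between roll_1 and roll_2 below 0.074 m and horizontal distance between roll_1 and roll_3 below 0.074 m) or (horizontal distance between roll_1 and roll_2 below 0.074 m and horizontal distance between roll_1 and roll_4 below 0.074 m) or (horizontal distance between roll_1 and roll_3 below 0.074 m and horizontal distance between roll_1 and roll_4 below 0.074 m) or (horizontal distance between roll_2 and roll_1 below 0.074 m and horizontal distance between roll_2 and roll_3 below 0.074 m) or (horizontal distance between roll_2 and roll_1 below 0.074 m and horizontal distance between roll_2 and roll_4 below 0.074 m) or (horizontal distance between roll_2 and roll_3 below 0.074 m and horizontal distance between roll_2 and roll_4 below 0.074 m) or (horizontal distance between roll_3 and roll_1 below 0.074 m and horizontal distance between roll_3 and roll_2 below 0.074 m) or (horizontal distance between roll_3 and roll_1 below 0.074 m and horizontal distance between roll_3 and roll_4 below 0.074 m) or (horizontal distance between roll_3 and roll_2 below 0.074 m and horizontal distance between roll_3 and roll_4 below 0.074 m) or (horizontal distance between roll_4 and roll_1 below 0.074 m and horizontal distance between roll_4 and roll_2 below 0.074 m) or (horizontal distance between roll_4 and roll_1 below 0.074 m and horizontal distance between roll_4 and roll_3 below 0.074 m) or (horizontal distance between roll_4 and roll_2 below 0.074 m and horizontal distance between roll_4 and roll_3 below 0.074 m)) and value of joint camlever below 0.2 rad), for 0.3 s.
5. the sprung lever is pressed down until its catch holds it (all of step 3 and value of joint camlever below 0.2 rad and value of joint presslever above 0.47 rad), for 0.3 s.
At the end, for the whole second after the job is handed in: Every roll present stands upright (0.12 rad) on the channel floor; the row is snug between stop and fence (gaps at most 8 mm, 10 mm at the fence); cam lever locked (below 0.2 rad); press lever held by its catch (above 0.47 rad); all at rest (all of step 5 and y of any of roll_1, roll_2, roll_3, roll_4 in the frame of magazine above -0.041 m and y of any of roll_1, roll_2, roll_3, roll_4 in the frame of fence_face below 0.043 m and (horizontal distance between roll_1 and roll_2 below 0.074 m or horizontal distance between roll_1 and roll_3 below 0.074 m or horizontal distance between roll_1 and roll_4 below 0.074 m) and (horizontal distance between roll_2 and roll_1 below 0.074 m or horizontal distance between roll_2 and roll_3 below 0.074 m or horizontal distance between roll_2 and roll_4 below 0.074 m) and (horizontal distance between roll_3 and roll_1 below 0.074 m or horizontal distance between roll_3 and roll_2 below 0.074 m or horizontal distance between roll_3 and roll_4 below 0.074 m) and (horizontal distance between roll_4 and roll_1 below 0.074 m or horizontal distance between roll_4 and roll_2 below 0.074 m or horizontal distance between roll_4 and roll_3 below 0.074 m) and ((horizontal distance between roll_1 and roll_2 below 0.074 m and horizontal distance between roll_1 and roll_3 below 0.074 m) or (horizontal distance between roll_1 and roll_2 below 0.074 m and horizontal distance between roll_1 and roll_4 below 0.074 m) or (horizontal distance between roll_1 and roll_3 below 0.074 m and horizontal distance between roll_1 and roll_4 below 0.074 m) or (horizontal distance between roll_2 and roll_1 below 0.074 m and horizontal distance between roll_2 and roll_3 below 0.074 m) or (horizontal distance between roll_2 and roll_1 below 0.074 m and horizontal distance between roll_2 and roll_4 below 0.074 m) or (horizontal distance between roll_2 and roll_3 below 0.074 m and horizontal distance between roll_2 and roll_4 below 0.074 m) or (horizontal distance between roll_3 and roll_1 below 0.074 m and horizontal distance between roll_3 and roll_2 below 0.074 m) or (horizontal distance between roll_3 and roll_1 below 0.074 m and horizontal distance between roll_3 and roll_4 below 0.074 m) or (horizontal distance between roll_3 and roll_2 below 0.074 m and horizontal distance between roll_3 and roll_4 below 0.074 m) or (horizontal distance between roll_4 and roll_1 below 0.074 m and horizontal distance between roll_4 and roll_2 below 0.074 m) or (horizontal distance between roll_4 and roll_1 below 0.074 m and horizontal distance between roll_4 and roll_3 below 0.074 m) or (horizontal distance between roll_4 and roll_2 below 0.074 m and horizontal distance between roll_4 and roll_3 below 0.074 m)) and linear speed of each of roll_1, roll_2, roll_3, roll_4 below 0.02 m/s); the robot touches nothing.
It fails at once if a bystander is moved by more than 40 mm: mug, moistener, glue jar, roll of brown tape, stapler (distance of any of mug, moistener, glue_jar, tape_roll, stapler from where it was at the start of the episode above 0.04 m).
Of roll_1, roll_2, roll_3, roll_4 only 3 to 4 are there at a start; the rules pass over those that are not, and their reading is None.
At some moment in a run one of roll_1, roll_2, roll_3, roll_4 may be knocked a few centimetres aside while the robot is not near it.
Once in a run the grip may slacken for a moment while it holds something.
It also fails if it takes over 208 s, if anything falls off the work surface, if the arm or the gripper's body presses on something with over 40 N, if the wrist force passes 120 N, or if a joint passes its speed limit or range.

### The arm

A 7-joint arm with a two-finger parallel gripper is mounted at the origin on a cart in front of the work surface, level with it; the furniture and walls round the work are solid. World frame = base frame: x ahead of the robot, y to its left, z up, the work surface at z = 0. Lengths are in m, angles in rad, forces in N, time in s.
With the tool pointing down it reaches from about 0.425 to 0.875 m from the base axis. Payload 8.4 kg.
Tool frame: the origin (TCP) lies at the very end of the fingers, on their centre line; the grasp point (between the pads) lies 19 mm behind it; z points along the fingers, y is the line along which they close (so a half turn about z gives the same grasp; the last joint's range is limited). The gripper opens to 85 mm and grips with 20 to 120 N. Pads are 22 mm wide; open, the fingers measure 114 mm over their backs; the gripper's body (76 mm by 85 mm) begins 54 mm behind the grasp point. The pads swing forward as they close: fully open they stand 13 mm farther back than shut.
Start: joints at [-0.099, 0.333, 0.04, 1.465, -0.013, 1.343, -0.059], TCP at [0.65, -0, 0.231] pointing down, gripper open.
Joint ranges: [-2.58, 2.58], [-0.38, 2.09], [-1.3, 1.39], [0.25, 2.4], [-1.5, 4.64], [0.08, 2.09], [-2.65, 2.65]. Speed limits (rad/s): [2.22, 2.22, 2.79, 2.79, 3.14, 3.14, 3.14].

### API

Orientations are given as a 3x3 rotation matrix whose columns are the frame's x, y, z axes.
In Python, from station import bot gives the robot as it stands.
- The arm moves only by the shell command python3 -m pendant 'ROWS' [FORCE]. ROWS is a JSON object of lists of equal length, an entry for each row: "xyz": the shift along the world's x, y, z in m, a list of three; "rotation": the turn, a rotation vector about the world's x, y, z in degrees, a list of three; "grip": the gripper command: -1 is shut, 1 is fully open, values between are in proportion. In form: {"xyz": [[tx, ty, tz], ...], "rotation": [[rx, ry, rz], ...], "grip": [grip, ...]}. A call has 1 to 5 rows; each row is the pose to reach, as a shift and turn from the pose commanded when the call began; what a row does not reach only later rows make up. A row lasts 1/8 s, in which the tool goes at most 62.5 mm and 10.7 degrees, less where a joint would pass 70% of its speed; a pose out of reach is approached as far as the arm can. A call with a gripper value outside its range is refused whole. The fingers move at their own pace and stop on an object; FORCE is the grip in N (left out, the last holds). Time passes only in rows, so rows that repeat a pose let the fingers close. It gives the time, the measured TCP pose, the force, the opening and the grip force at its end, in the units of the state.
- bot.state(): the state, without advancing time (a new reading comes with each control period).
- bot.get_image(name): name is "scene" or "side" or "wrist"; returns a dict with "frame" (384x512x3 uint8, red, green, blue), "range_z" (384x512 float32, m along the optical axis (not along the pixel's ray), 0 where there is no reading), "fx", "fy", "cx", "cy" (pixels), "origin" and "rotation" of the camera in the world; the wrist camera has in their place "mount" (4x4, takes a point from camera to tool coordinates, whose origin is the TCP and whose axes are the flange's). Camera axes: x right, y up, looking along -z (the intrinsics and any distortion apply to the point x, -y, -z); pixel columns grow to the right and rows downward; lengths in m; the calibration is good to about 2 mm. A picture is of the moment at which its call begins: read the wrist's pose just before it.
- bot.job_done(): hands the job in; it is judged then, once.
The state is a dict: "time": time; "qpos": joint angles; "qd": joint speeds; "joint_efforts": joint torques, N m; "position": TCP position; "tcp_rot": TCP orientation; "wrist_force": force on the tool from outside, world axes, zero at the start; "ft_torque": the same for the moment, N m; "opening": opening from 0.0 (shut) to 1.0 (fully open); "grip_force": force on a finger pad.
Only numpy, scipy, OpenCV 4.12 (cv2) and the standard library are available. Lean on these libraries where they do the work, as an engineer would, in place of code of your own. Each camera call takes 0.05 s, during which the arm holds its last target. There are 200 camera calls.

## Working session

There is one attempt and no reset: what is moved stays moved. The work goes in short steps, Python scripts to look and compute and a shell command to move; the robot and the scene stay as the last step left them, time stands still between calls to the robot, and variables do not carry over. Pictures are saved under pics/ and viewed, at most 14 in all, crops included, and the job is handed in when it is done.

```bash
ls; mkdir -p pics
cat > h.py <<'E'
import numpy as np, cv2
from station import bot
def cam(name):
    s=bot.state(); im=bot.get_image(name)
    if 'mount' in im:
        T=np.eye(4);T[:3,:3]=s['tcp_rot'];T[:3,3]=s['position'];T=T@np.array(im['mount'])
    else:
        T=np.eye(4);T[:3,:3]=im['rotation'];T[:3,3]=im['origin']
    im['T']=T; return im
def cloud(im):
    d=im['range_z'];v,u=np.mgrid[:d.shape[0],:d.shape[1]]
    P=np.stack([(u-im['cx'])/im['fx']*d,-(v-im['cy'])/im['fy']*d,-d],-1)
    P=P@im['T'][:3,:3].T+im['T'][:3,3]; P[d==0]=np.nan
    return P
def save(im,n): cv2.imwrite('pics/'+n,im['frame'][:,:,::-1])
def masks(im):
    return cv2.cvtColor(im['frame'],cv2.COLOR_RGB2HSV)
E
python3 - <<'E'
from h import *
a=cam('scene');b=cam('side')
out=np.hstack([a['frame'],b['frame']])
cv2.imwrite('pics/a.png',cv2.resize(a['frame'][:,:,::-1],(800,600)));cv2.imwrite('pics/b.png',cv2.resize(b['frame'][:,:,::-1],(800,600)))
for n,i in(('a',a),('b',b)):
    np.savez('pics/'+n,**{k:i[k] for k in i}); print({k:np.round(i[k],3).tolist() for k in i if k not in('frame','range_z')})
s=bot.state();print(s)
E
```

```text
pics
{'fx': 421.757, 'fy': 421.757, 'cx': 252.5, 'cy': 191.651, 'origin': [-0.322, -0.674, 0.724], 'rotation': [[0.556, 0.421, -0.717], [-0.831, 0.274, -0.484], [-0.008, 0.865, 0.502]], 'T': [[0.556, 0.421, -0.717, -0.322], [-0.831, 0.274, -0.484, -0.674], [-0.008, 0.865, 0.502, 0.724], [0.0, 0.0, 0.0, 1.0]]}
{'fx': 392.381, 'fy': 392.381, 'cx': 256.664, 'cy': 190.305, 'origin': [0.212, -1.042, 0.626], 'rotation': [[0.931, 0.189, -0.313], [-0.365, 0.437, -0.822], [-0.019, 0.88, 0.475]], 'T': [[0.931, 0.189, -0.313, 0.212], [-0.365, 0.437, -0.822, -1.042], [-0.019, 0.88, 0.475, 0.626], [0.0, 0.0, 0.0, 1.0]]}
{'time': 0.1, 'qpos': array([-0.09923669,  0.33384965,  0.0398691 ,  1.46621119, -0.01340166,
        1.3433018 , -0.05849385]), 'qd': array([-0.00194025, -0.00215272, -0.00276325, -0.00285856, -0.00076217,
        0.00050083,  0.00122853]), 'joint_efforts': array([ 3.76442753e-03, -6.60015249e+01,  1.37005594e+00, -4.06471324e+01,
        1.68957113e-02,  9.04385961e-03,  1.07212072e-04]), 'position': array([6.49572568e-01, 7.95391814e-07, 2.30490194e-01]), 'tcp_rot': array([[-3.05318301e-05,  9.99998873e-01, -1.50092657e-03],
       [ 9.99999995e-01,  3.03855274e-05, -9.74976775e-05],
       [-9.74519612e-05, -1.50092954e-03, -9.99998869e-01]]), 'wrist_force': array([-0.93480124, -0.31896951,  0.30126442]), 'ft_torque': array([-0.00154671, -0.00994551,  0.01856489]), 'grip_force': 0.0, 'opening': 0.9980842487941385}
```

View pics/a.png

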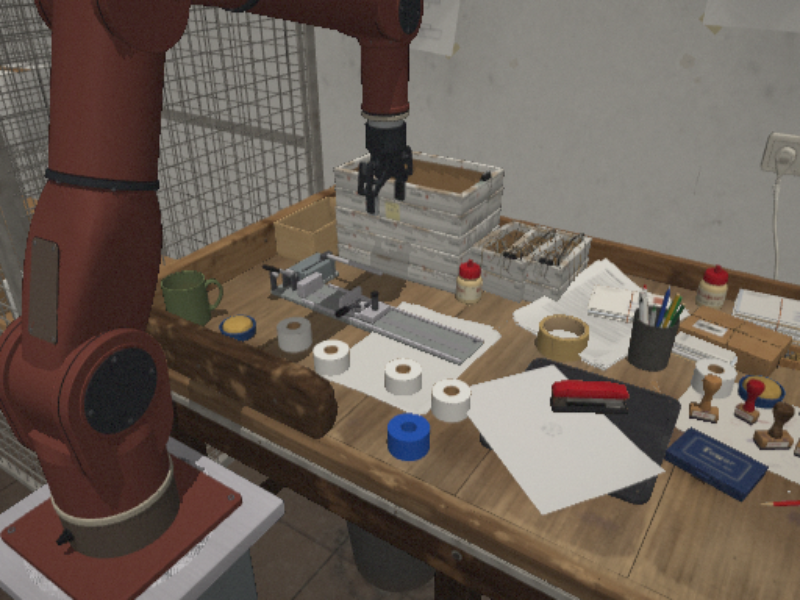

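View pics/b.png

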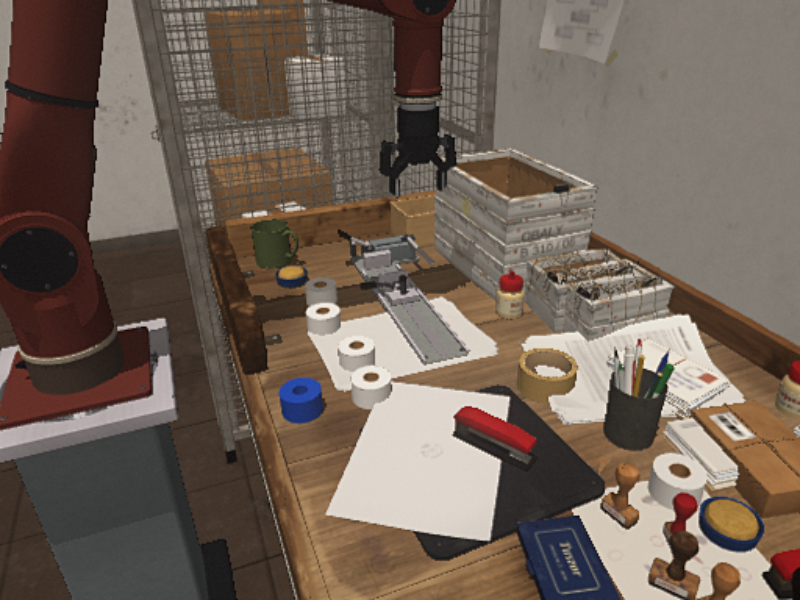

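Rolls in front of the magazine in the scene view: (331,357), (403,376) and (450,399) are clearly white. (295,334) is greyish, either shaded or a look-alike. The blue one at (408,436) is excluded, and the white one at (715,376) is far off by the stamps. I'll enlarge the candidates.

Run:
```python
from h import *
for n in 'ab':
    im=dict(np.load(f'pics/{n}.npz'));P=cloud(im);np.save(f'pics/{n}P',P)
    if n=='b':
        cr=im['frame'][140:275,170:330];hs=cv2.cvtColor(im['frame'],cv2.COLOR_RGB2HSV)
        cv2.imwrite('pics/bc.png',cv2.resize(cr[:,:,::-1],(800,600),interpolation=cv2.INTER_CUBIC))
    print(n)
    for (u,v) in ([(295,334),(331,357),(403,376),(450,399),(715,376),(408,436),(190,300),(238,325),(469,280),(562,336),(590,392)] if n=='a' else [(322,290),(323,320),(356,353),(371,386),(677,480)]):
        u0,v0=int(u*.64),int(v*.64)
        w=P[v0-14:v0+15,u0-16:u0+17].reshape(-1,3); c=im['frame'][v0-14:v0+15,u0-16:u0+17].reshape(-1,3)
        m=(abs(w[:,2]-.040)<.005)
        w2=w[m]; 
        print((u,v),m.sum(),np.round(w2.mean(0),3) if m.any() else '',np.round((w2.min(0)+w2.max(0))/2,3) if m.any() else '',np.round(np.ptp(w2,0),3) if m.any() else '',c[m].mean(0).round() if m.any() else np.round(w[464],3))
```

```text
a
(295, 334) 259 [0.455 0.081 0.041] [0.452 0.06  0.04 ] [0.09 0.14 0.01] [129. 125. 118.]
(331, 357) 259 [ 0.435 -0.02   0.041] [ 0.438 -0.018  0.04 ] [0.068 0.067 0.01 ] [195. 190. 180.]
(403, 376) 292 [ 0.458 -0.162  0.041] [ 0.46 -0.16  0.04] [0.066 0.067 0.01 ] [197. 192. 183.]
(450, 399) 342 [ 0.45  -0.263  0.041] [ 0.427 -0.261  0.04 ] [0.12  0.066 0.01 ] [195. 191. 181.]
(715, 376) 309 [ 0.766 -0.616  0.04 ] [ 0.75  -0.615  0.04 ] [0.178 0.066 0.01 ] [176. 170. 161.]
(408, 436) 414 [ 0.336 -0.252  0.041] [ 0.339 -0.25   0.04 ] [0.068 0.067 0.01 ] [ 38.  76. 152.]
(190, 300) 68 [0.391 0.305 0.041] [0.401 0.325 0.04 ] [0.071 0.07  0.01 ] [61. 67. 47.]
(238, 325) 2 [0.448 0.291 0.036] [0.448 0.291 0.036] [0.003 0.001 0.001] [66. 76. 52.]
(469, 280) 91 [ 0.805 -0.107  0.041] [ 0.814 -0.095  0.04 ] [0.083 0.1   0.01 ] [129. 121. 108.]
(562, 336) 164 [ 0.723 -0.351  0.04 ] [ 0.729 -0.353  0.04 ] [0.092 0.085 0.01 ] [115.  97.  68.]
(590, 392) 66 [ 0.562 -0.458  0.041] [ 0.564 -0.458  0.04 ] [0.044 0.068 0.01 ] [91. 45. 45.]
b
(322, 290) 251 [0.453 0.055 0.039] [0.451 0.051 0.039] [0.085 0.158 0.008] [158. 150. 140.]
(323, 320) 201 [ 0.437 -0.025  0.039] [ 0.437 -0.06   0.039] [0.065 0.162 0.007] [217. 209. 198.]
(356, 353) 339 [ 0.457 -0.183  0.039] [ 0.459 -0.194  0.039] [0.065 0.134 0.008] [217. 208. 197.]
(371, 386) 313 [ 0.451 -0.262  0.039] [ 0.452 -0.26   0.039] [0.066 0.067 0.008] [219. 211. 200.]
(677, 480) 528 [ 0.754 -0.617  0.039] [ 0.758 -0.615  0.038] [0.067 0.064 0.007] [204. 194. 182.]
```

View pics/bc.png

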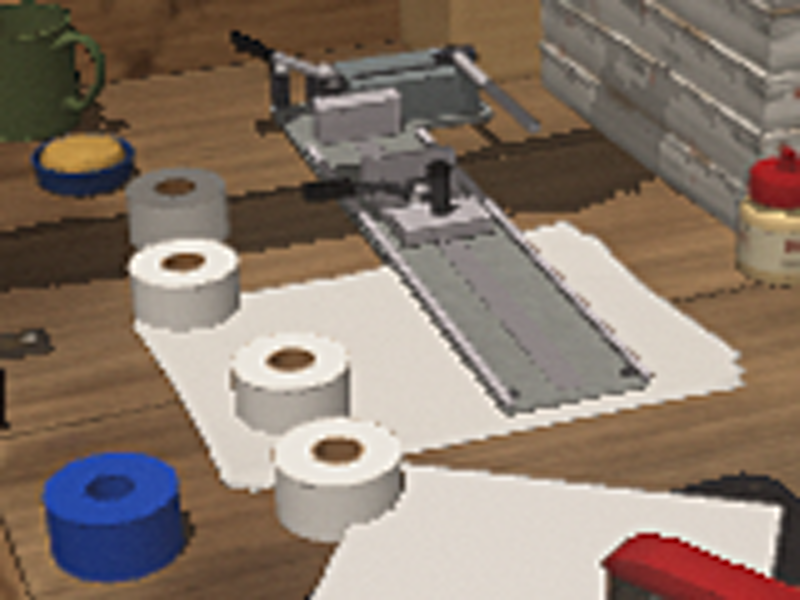

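Run:
```python
from h import *
w=cam('wrist');Pw=cloud(w);cv2.imwrite('pics/w1.png',cv2.resize(w['frame'][:,:,::-1],(800,600)))
print(w['fx'],w['cx'],w['cy'],np.round(w['T'],3).tolist())
np.savez('pics/w1',frame=w['frame'],P=Pw)
for n in 'ab':
    im=dict(np.load(f'pics/{n}.npz'));P=np.load(f'pics/{n}P.npy')
    hs=cv2.cvtColor(im['frame'],cv2.COLOR_RGB2HSV)
    X,Y,Z=P[...,0],P[...,1],P[...,2]
    # plate at z~10mm, lips 17
    m=(Z>.006)&(Z<.022)&(X>.5)&(X<.8)&(Y>-.35)&(Y<.35)
    m=cv2.morphologyEx(m.astype(np.uint8),cv2.MORPH_OPEN,np.ones((3,3)))
    k,l,st,c=cv2.connectedComponentsWithStats(m)
    i=1+st[1:,4].argmax();q=P[l==i]
    r=cv2.minAreaRect((q[:,:2]*1000).astype(np.float32));print(n,len(q),r,np.round(cv2.boxPoints(r)).tolist())
```

```text
294.75517871903725 254.81134353390445 190.34218962856562 [[1.0, -0.0, 0.003, 0.649], [-0.001, 0.951, 0.311, 0.08], [-0.003, -0.311, 0.951, 0.373], [0.0, 0.0, 0.0, 1.0]]
a 1936 ((635.562744140625, -88.12315368652344), (293.891357421875, 192.1501007080078), 82.64592742919922) [[521.0, -222.0], [712.0, -246.0], [750.0, 45.0], [559.0, 70.0]]
b 1381 ((617.1078491210938, -65.91557312011719), (310.92291259765625, 99.48292541503906), 88.32989501953125) [[563.0, -220.0], [662.0, -223.0], [671.0, 88.0], [572.0, 91.0]]
```

View pics/w1.png

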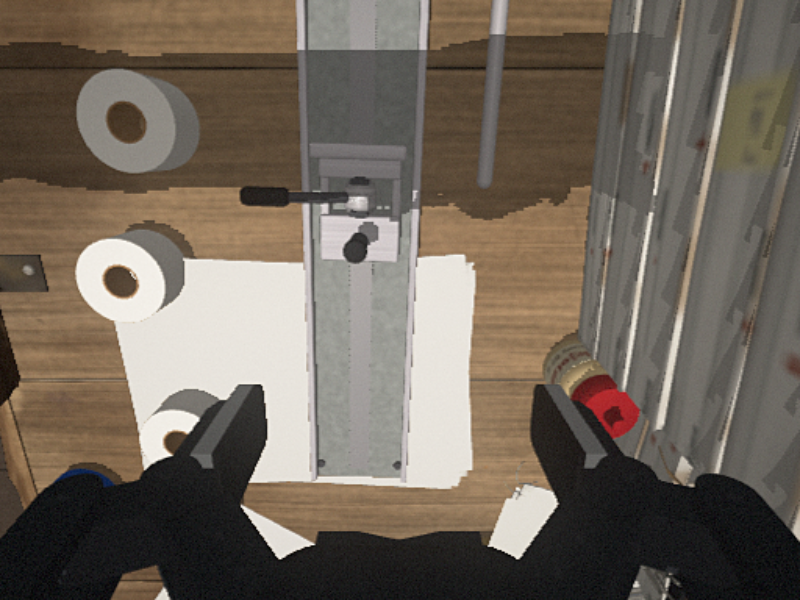

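The fourth roll, at (130,120), sits in the arm's shadow band, so it is white and there are 4 rolls. The wrist view also shows the fence, the lever grip at (265,196), the knob cap at (355,250) and the plate's end corners at (313,480) and (406,482).

```bash
cat >> h.py <<'E'
def ray(im,u,v,z):
    d=im['T'][:3,:3]@np.array([(u-im['cx'])/im['fx'],-(v-im['cy'])/im['fy'],-1]);o=im['T'][:3,3]
    return o+d*(z-o[2])/d[2]
E
python3 - <<'E'
from h import *
w=cam('wrist');k=.64
for n,u,v,z in [('lipL top',303,2,.017),('lipL bot',313,478,.017),('lipR top',426,2,.017),('lipR bot',408,478,.017),('grip',265,196,.046),('knobcap',355,247,.066),('facetopL',312,146,.046),('facetopR',405,150,.046),('barend',485,184,.062),('platebot',360,482,.01)]:
    print(n,np.round(ray(w,u*k,v*k,z)[:2],4))
P=cloud(w);X,Y,Z=np.moveaxis(P,-1,0)
hs=masks(w)
for zl,zh,n in[(.036,.05,'face/grip')]:
    m=(Z>zl)&(Z<zh)&(X>.5)&(X<.68)&(Y>-.05)&(Y<.12); print(n,m.sum())
for lo,hi in [(.004,.013),(.014,.022)]:
  for y in (-.15,-.1,-.05,.1,.12,.15):
    m=(Z>lo)&(Z<hi)&(X>.5)&(X<.75)&(abs(Y-y)<.004); print(lo,y,m.sum(),np.round([X[m].min(),X[m].max()],4) if m.any() else'')
m=(hs[...,2]<60)&(Z>.02)&(Z<.09)&(X>.5)&(X<.7)
n_,l,st,c=cv2.connectedComponentsWithStats(m.astype(np.uint8))
for i in range(1,n_):
    if st[i,4]>25:q=P[l==i];print(st[i],np.round(q.min(0),4),np.round(q.max(0),4),np.round(q.mean(0),4))
E
```

```text
lipL top [0.5846 0.1728]
lipL bot [ 0.5689 -0.214 ]
lipR top [0.6674 0.1727]
lipR bot [ 0.6577 -0.2139]
grip [0.5557 0.0475]
knobcap [0.6194 0.0155]
facetopL [0.5905 0.0807]
facetopR [0.6533 0.078 ]
barend [0.7059 0.0568]
platebot [ 0.612  -0.2243]
face/grip 1202
0.004 -0.15 595 [0.5269 0.7131]
0.004 -0.1 749 [0.5001 0.7094]
0.004 -0.05 865 [0.5002 0.7097]
0.004 0.1 499 [0.5818 0.6604]
0.004 0.12 538 [0.5832 0.6602]
0.004 0.15 607 [0.5838 0.662 ]
0.014 -0.15 48 [0.5674 0.6572]
0.014 -0.1 50 [0.5692 0.6582]
0.014 -0.05 60 [0.5713 0.6604]
0.014 0.1 89 [0.5761 0.6659]
0.014 0.12 87 [0.5776 0.6667]
0.014 0.15 89 [0.5785 0.6672]
[224 113  12   6  51] [0.6141 0.0545 0.0266] [0.6265 0.0597 0.0362] [0.6204 0.0572 0.0328]
[154 119  69  13 518] [0.5395 0.0415 0.0288] [0.6112 0.0541 0.0507] [0.5667 0.0478 0.0455]
[220 149  15  19 117] [0.6116 0.0056 0.0301] [0.6267 0.0207 0.068 ] [0.6203 0.0147 0.0579]
```

```bash
python3 -m pendant '{"xyz":[[-0.02,0.01,0],[-0.04,0.02,0],[-0.06,0.03,0],[-0.08,0.04,-0.02],[-0.096,0.0475,-0.04]],"rotation":[[0,0,10],[0,0,20],[0,0,30],[0,0,40],[0,0,50]],"grip":[0.5,0,-0.2,-0.2,-0.2]}' 40
python3 -m pendant '{"xyz":[[0,0,-0.02],[0,0,-0.04],[0,0,-0.06],[0,0,-0.07],[0,0,-0.07]],"rotation":[[0,0,10],[0,0,20],[0,0,30],[0,0,38],[0,0,38]],"grip":[-0.2,-0.2,-0.2,-0.2,-0.2]}'
python3 - <<'E'
from h import *
w=cam('wrist');s=bot.state();cv2.imwrite('pics/w2.png',cv2.resize(w['frame'][:,:,::-1],(800,600)))
P=cloud(w);X,Y,Z=np.moveaxis(P,-1,0);hs=masks(w)
print(s['position'],s['tcp_rot'].round(3).tolist(),s['opening'])
m=(hs[...,2]<60)&(Z>.025)&(Z<.075)&(X>.5)&(X<.7)&(Y>-.03)
n_,l,st,c=cv2.connectedComponentsWithStats(m.astype(np.uint8))
for i in range(1,n_):
    if st[i,4]>40:q=P[l==i];print(st[i],np.round(q.min(0),4),np.round(q.max(0),4),np.round(q.mean(0),4))
E
```

```text
time: 0.82
position: [0.5532, 0.048, 0.1909]
tcp_rot: [[-0.77, 0.638, 0.0], [0.638, 0.77, 0.0], [-0.0, 0.0, -1.0]]
wrist_force: [-0.5, -0.1, 0.5]
opening: 0.401
grip_force: 0.0
time: 1.45
position: [0.5533, 0.0473, 0.1204]
tcp_rot: [[-0.999, 0.036, -0.002], [0.036, 0.999, -0.0], [0.002, -0.0, -1.0]]
wrist_force: [-0.2, 1.0, 0.8]
opening: 0.395
grip_force: 0.0
[0.55379459 0.04741259 0.12119468] [[-0.999, 0.038, -0.001], [0.038, 0.999, -0.0], [0.001, -0.0, -1.0]] 0.40208895064944616
[246 181  17  76 864] [0.5373 0.0403 0.0309] [0.6102 0.0536 0.0502] [0.5614 0.0469 0.0462]
[499 217  13  19 174] [0.568  0.2266 0.0253] [0.5953 0.2664 0.0748] [0.5859 0.2583 0.0358]
[448 241  30  37 475] [0.6046 0.2223 0.025 ] [0.6268 0.2292 0.0507] [0.6136 0.224  0.0371]
[479 241  17  16 147] [0.5966 0.234  0.025 ] [0.621  0.2544 0.0554] [0.6107 0.2506 0.0308]
[266 257   5  17  56] [0.6128 0.055  0.0274] [0.6264 0.059  0.0352] [0.6179 0.057  0.0328]
[219 260   8  37  90] [0.6136 0.0162 0.0284] [0.6255 0.0201 0.0673] [0.6176 0.0184 0.0539]
[445 285  16  47  64] [0.6309 0.2119 0.0505] [0.6796 0.2168 0.0546] [0.6524 0.2135 0.0526]
```

View pics/w2.png

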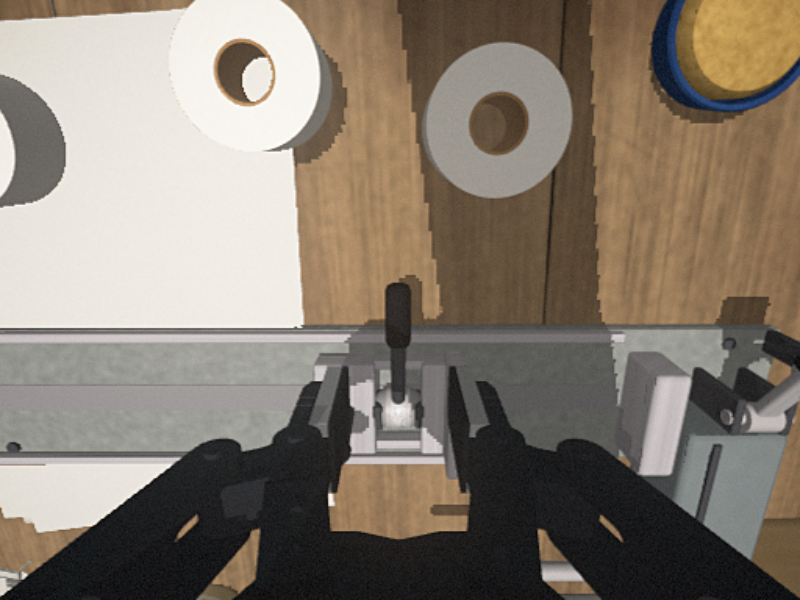

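The grip is at (397,315) and the stop block at (655,410). The shaded roll at (500,120) lies in the arm's shadow, so it's white. I'll lower onto the grip and measure the stop in the same picture.

```bash
python3 - <<'E'
from h import *
w=cam('wrist');P=cloud(w);X,Y,Z=np.moveaxis(P,-1,0)
m=(Z>.040)&(Z<.049)&(X>.57)&(X<.68)&(Y>.12)&(Y<.2)
q=P[m];print(m.sum(),q.min(0).round(4),q.max(0).round(4))
for a,b in[(.59,.6),(.61,.62),(.63,.64)]:
    r=q[(q[:,0]>a)&(q[:,0]<b)];print(np.percentile(r[:,1],[1,5,50,95,99]).round(4))
k=.64
for n,u,v,z in[('stop front top far',640,475,.045),('stop front top near',628,357,.045),('back near',660,353,.045),('back far',676,473,.045),('fence front top',452,475,.046)]:print(n,ray(w,u*k,v*k,z).round(4))
m=(Z>.036)&(Z<.045)&(abs(Y-.16)<.15)&(X<.53)
n_,l,st,c=cv2.connectedComponentsWithStats(m.astype(np.uint8))
for i in range(1,n_):
    if st[i,4]>300:q=P[l==i];print(st[i],((q.min(0)+q.max(0))/2).round(4))
E
python3 -m pendant '{"xyz":[[0,0,-0.03],[0,0,-0.06],[0,0,-0.09],[0.001,0,-0.100],[0.001,0,-0.100]],"rotation":[[0,0,0],[0,0,0],[0,0,0],[0,0,0],[0,0,0]],"grip":[-0.2,-0.2,-0.2,-0.2,-1]}' 40
python3 -m pendant '{"xyz":[[0,0,0],[0,0,0],[0,0,0],[0,0,0],[0,0,0]],"rotation":[[0,0,0],[0,0,0],[0,0,0],[0,0,0],[0,0,0]],"grip":[-1,-1,-1,-1,-1]}' 40
```

```text
1665 [0.5919 0.1801 0.04  ] [0.6728 0.2    0.0489]
[0.1822 0.1826 0.1901 0.1989 0.1997]
[0.1813 0.1817 0.1894 0.1989 0.1998]
[0.1808 0.181  0.1885 0.1986 0.1997]
stop front top far [0.6572 0.1821 0.045 ]
stop front top near [0.5824 0.1667 0.045 ]
back near [0.5807 0.1831 0.045 ]
back far [0.6566 0.2025 0.045 ]
fence front top [0.6521 0.0745 0.046 ]
[191  12  14  64 472] [0.4395 0.0134 0.0392]
[ 271   26   94  100 6370] [0.4642 0.096  0.0394]
time: 2.17
position: [0.5552, 0.0476, 0.0216]
tcp_rot: [[-0.999, 0.036, -0.0], [0.036, 0.999, -0.0], [0.0, -0.0, -1.0]]
wrist_force: [-0.3, -0.5, 0.9]
opening: 0.202
grip_force: 0.0
time: 2.8
position: [0.5553, 0.0471, 0.0217]
tcp_rot: [[-0.999, 0.035, 0.001], [0.035, 0.999, -0.0], [-0.001, -0.0, -1.0]]
wrist_force: [-1.8, -5.2, 2.6]
opening: 0.142
grip_force: 41.4
```

```bash
python3 -m pendant '{"xyz":[[0.0015,0,0.006],[0.004,0,0.013],[0.009,0,0.0225],[0.015,-0.0005,0.031],[0.0225,-0.001,0.038]],"rotation":[[0,0,0],[0,0,0],[0,0,0],[0,0,0],[0,0,0]],"grip":[-1,-1,-1,-1,-1]}' 30
python3 -m pendant '{"xyz":[[0.008,0,0.0066],[0.0175,-0.0005,0.0115],[0.027,-0.001,0.015],[0.0375,-0.001,0.017],[0.048,-0.0015,0.0175]],"rotation":[[0,0,0],[0,0,0],[0,0,0],[0,0,0],[0,0,0]],"grip":[-1,-1,-1,-1,-1]}' 30
python3 -m pendant '{"xyz":[[0.010,-0.0005,-0.001],[0.020,-0.0005,-0.0038],[0.0295,-0.001,-0.008],[0.0385,-0.0015,-0.0134],[0.0385,-0.0015,-0.0134]],"rotation":[[0,0,0],[0,0,0],[0,0,0],[0,0,0],[0,0,0]],"grip":[-1,-1,-1,-1,-1]}' 30
```

```text
time: 3.42
position: [0.5769, 0.0469, 0.0596]
tcp_rot: [[-0.999, 0.035, -0.002], [0.035, 0.999, 0.0], [0.002, 0.0, -1.0]]
wrist_force: [-2.8, 1.0, -9.2]
opening: 0.142
grip_force: 37.6
time: 4.05
position: [0.6257, 0.0452, 0.0772]
tcp_rot: [[-0.999, 0.035, -0.001], [0.035, 0.999, 0.0], [0.001, 0.0, -1.0]]
wrist_force: [-6.0, 0.9, -4.5]
opening: 0.146
grip_force: 37.4
time: 4.68
position: [0.6657, 0.0438, 0.0644]
tcp_rot: [[-0.999, 0.035, 0.003], [0.035, 0.999, 0.0], [-0.003, 0.001, -1.0]]
wrist_force: [-0.8, 1.2, 1.5]
opening: 0.142
grip_force: 38.1
```

```bash
python3 -m pendant '{"xyz":[[0,0,0],[0,0,0],[0,0,0.03],[0,0,0.08],[0,0,0.13]],"rotation":[[0,0,0],[0,0,0],[0,0,0],[0,0,0],[0,0,-10]],"grip":[-0.3,-0.3,-0.3,-0.3,-0.3]}' 30
python3 -m pendant '{"xyz":[[-0.01,-0.01,0],[-0.02,-0.02,0],[-0.03,-0.03,0],[-0.047,-0.031,0],[-0.047,-0.031,0]],"rotation":[[0,0,-10],[0,0,-20],[0,0,-30],[0,0,-40],[0,0,-50]],"grip":[-0.2,-0.2,-0.2,-0.2,-0.2]}' 30
python3 -m pendant '{"xyz":[[0,0,0],[0,0,0],[0,0,-0.02],[0,0,-0.04],[0,0,-0.04]],"rotation":[[0,0,-10],[0,0,-20],[0,0,-30],[0,0,-30],[0,0,-30]],"grip":[-0.2,-0.2,-0.2,-0.2,-0.2]}' 30
python3 - <<'E'
from h import *
w=cam('wrist');s=bot.state();cv2.imwrite('pics/w3.png',cv2.resize(w['frame'][:,:,::-1],(800,600)))
P=cloud(w);X,Y,Z=np.moveaxis(P,-1,0);hs=masks(w)
print(s['position'],s['tcp_rot'].round(3).tolist(),s['opening'])
m=(hs[...,2]<60)&(Z>.03)&(Z<.11)&(X>.5)&(X<.75)&(Y>-.05)&(Y<.1)
n_,l,st,c=cv2.connectedComponentsWithStats(m.astype(np.uint8))
for i in range(1,n_):
    if st[i,4]>40:q=P[l==i];print(st[i],np.round(q.min(0),4),np.round(q.max(0),4),np.round(q.mean(0),4))
E
```

```text
time: 5.3
position: [0.664, 0.0433, 0.1951]
tcp_rot: [[-0.977, 0.211, 0.001], [0.211, 0.977, 0.0], [-0.001, 0.0, -1.0]]
wrist_force: [1.5, 0.0, 0.1]
opening: 0.348
grip_force: 0.0
time: 5.92
position: [0.6164, 0.012, 0.1942]
tcp_rot: [[-0.464, 0.886, 0.001], [0.886, 0.464, -0.0], [-0.001, 0.001, -1.0]]
wrist_force: [-0.3, -0.5, -0.0]
opening: 0.398
grip_force: 0.0
time: 6.55
position: [0.6161, 0.0125, 0.1523]
tcp_rot: [[0.035, 0.999, -0.002], [0.999, -0.035, -0.0], [-0.0, -0.002, -1.0]]
wrist_force: [0.1, 0.1, 0.1]
opening: 0.403
grip_force: 0.0
[0.61684547 0.01247734 0.15358544] [[0.035, 0.999, -0.0], [0.999, -0.035, -0.0], [-0.0, -0.0, -1.0]] 0.40178621343640814
[262 146  59  29 804] [0.6226 0.039  0.0374] [0.6613 0.0514 0.1039] [0.6464 0.0464 0.0819]
[250 176  19  28 168] [0.6114 0.0066 0.0306] [0.6262 0.0217 0.0675] [0.6197 0.0174 0.0559]
```

View pics/w3.png

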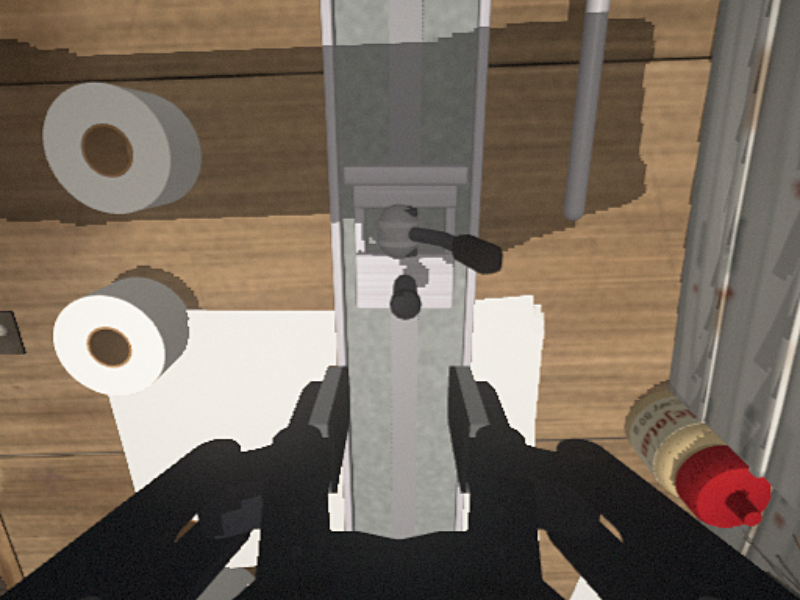

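```bash
python3 -m pendant '{"xyz":[[0.002,-0.004,-0.03],[0.002,-0.004,-0.07],[0.002,-0.004,-0.1],[0.002,-0.004,-0.111],[0.002,-0.004,-0.111]],"rotation":[[0,0,0],[0,0,0],[0,0,0],[0,0,0],[0,0,0]],"grip":[-0.2,-0.2,-0.2,-0.2,-1]}' 40
python3 -m pendant '{"xyz":[[0,0,0],[0,0,0],[0,0,0],[-0.0005,-0.01,0],[-0.001,-0.03,0]],"rotation":[[0,0,0],[0,0,0],[0,0,0],[0,0,0],[0,0,0]],"grip":[-1,-1,-1,-1,-1]}' 40
python3 -m pendant '{"xyz":[[-0.001,-0.03,0],[-0.002,-0.06,0],[-0.003,-0.09,0],[-0.004,-0.12,0],[-0.005,-0.15,0]],"rotation":[[0,0,0],[0,0,0],[0,0,0],[0,0,0],[0,0,0]],"grip":[-1,-1,-1,-1,-1]}' 40
python3 -m pendant '{"xyz":[[0,-0.01,0],[-0.0005,-0.018,0],[-0.001,-0.024,0],[-0.001,-0.026,0],[-0.001,-0.026,0]],"rotation":[[0,0,0],[0,0,0],[0,0,0],[0,0,0],[0,0,0]],"grip":[-1,-1,-1,-1,-1]}' 40
```

```text
time: 7.22
position: [0.6194, 0.0085, 0.043]
tcp_rot: [[0.035, 0.999, 0.0], [0.999, -0.035, 0.0], [0.0, 0.0, -1.0]]
wrist_force: [-0.2, -0.3, -0.5]
opening: 0.2
grip_force: 0.0
time: 7.85
position: [0.6184, -0.0212, 0.0432]
tcp_rot: [[0.033, 0.999, 0.001], [0.999, -0.033, 0.001], [0.001, 0.001, -1.0]]
wrist_force: [0.3, 3.1, 3.3]
opening: 0.168
grip_force: 39.5
time: 8.48
position: [0.6132, -0.1742, 0.0432]
tcp_rot: [[0.036, 0.999, 0.002], [0.999, -0.036, -0.0], [-0.0, 0.002, -1.0]]
wrist_force: [2.3, 2.4, 0.9]
opening: 0.17
grip_force: 39.3
time: 9.1
position: [0.6126, -0.193, 0.043]
tcp_rot: [[0.031, 1.0, -0.0], [0.999, -0.031, 0.005], [0.005, -0.0, -1.0]]
wrist_force: [-2.1, 11.8, 8.5]
opening: 0.167
grip_force: 40.0
```

```bash
cat >> h.py <<'E'
def rolls(names=('scene','side'),lo=.033,hi=.056):
    for n in names:
        im=cam(n);P=cloud(im);hs=masks(im);Z=P[...,2]
        m=(Z>lo)&(Z<hi)&(hs[...,1]<50)&(P[...,0]>.38)&(P[...,0]<.7)&(abs(P[...,1])<.35)
        k,l,st,c=cv2.connectedComponentsWithStats(m.astype(np.uint8),connectivity=4)
        for i in range(1,k):
            if st[i,4]>60:
                q=P[l==i];(x,y),r=cv2.minEnclosingCircle((q[:,:2]*1000).astype(np.float32))
                print(n,st[i,:2]+st[i,2:4]//2,'c',round(x),round(y),'r',round(r,1),'z',np.median(q[:,2]).round(3),'n',st[i,4])
E
python3 -m pendant '{"xyz":[[0,0.002,0],[0,0.002,0],[0,0.002,0.04],[0,0.002,0.09],[0,0.002,0.13]],"rotation":[[0,0,0],[0,0,0],[0,0,0],[0,0,0],[0,0,0]],"grip":[-0.2,-0.2,-0.2,0,1]}' 40
python3 -c "
from h import *
rolls()"
```

```text
time: 9.72
position: [0.6118, -0.1963, 0.1742]
tcp_rot: [[0.036, 0.999, 0.001], [0.999, -0.036, -0.001], [-0.001, 0.001, -1.0]]
wrist_force: [2.1, -0.6, 0.0]
opening: 0.697
grip_force: 0.0
scene [196 175] c 643 217 r 60.8 z 0.049 n 362
scene [275 208] c 613 -128 r 35.3 z 0.045 n 91
scene [188 210] c 463 93 r 34.8 z 0.041 n 208
scene [212 226] c 438 -20 r 35.1 z 0.041 n 250
scene [258 237] c 461 -160 r 35.6 z 0.041 n 280
scene [289 251] c 454 -261 r 35.5 z 0.041 n 324
side [246 159] c 645 210 r 60.4 z 0.046 n 303
side [205 183] c 462 95 r 35.7 z 0.039 n 148
side [206 200] c 437 -17 r 34.4 z 0.039 n 185
side [274 204] c 611 -135 r 33.2 z 0.041 n 111
side [228 223] c 459 -160 r 35.3 z 0.039 n 235
side [237 243] c 454 -261 r 34.8 z 0.039 n 300
```

```bash
python3 -m pendant '{"xyz":[[-0.02,0.05,0],[-0.045,0.1,0],[-0.07,0.15,0],[-0.095,0.2,0],[-0.12,0.245,0]],"rotation":[[0,0,0],[0,0,0],[0,0,0],[0,0,0],[0,0,0]],"grip":[1,1,1,1,1]}' 40
python3 -m pendant '{"xyz":[[-0.029,0.041,0],[-0.029,0.041,-0.04],[-0.029,0.041,-0.08],[-0.029,0.041,-0.1],[-0.029,0.041,-0.1]],"rotation":[[0,0,0],[0,0,0],[0,0,0],[0,0,0],[0,0,0]],"grip":[1,1,1,1,1]}' 40
python3 - <<'E'
from h import *
w=cam('wrist');s=bot.state();P=cloud(w);T=(P-s['position'])@s['tcp_rot'];hs=masks(w)
print(s['position'],s['opening'])
m=(abs(T[...,1])>.03)&(abs(T[...,1])<.065)&(abs(T[...,0])<.02)&(T[...,2]>-.06)&(T[...,2]<.02)
for sg in(1,-1):
    q=T[m&(np.sign(T[...,1])==sg)];print(len(q),q.min(0).round(4),q.max(0).round(4),np.percentile(q[:,2],[50,90,97]).round(4))
rolls(('wrist',))
E
```

```text
time: 10.45
position: [0.4907, 0.0507, 0.1718]
tcp_rot: [[0.035, 0.999, -0.001], [0.999, -0.035, -0.0], [-0.0, -0.001, -1.0]]
wrist_force: [0.3, -0.3, 0.6]
opening: 0.998
grip_force: 0.0
time: 11.08
position: [0.4615, 0.0897, 0.0707]
tcp_rot: [[0.035, 0.999, -0.004], [0.999, -0.035, -0.001], [-0.001, -0.004, -1.0]]
wrist_force: [0.0, 1.2, 0.6]
opening: 1.001
grip_force: 0.0
[0.46249695 0.090018   0.07197669] 1.0012858516620804
3420 [-0.0115  0.0392 -0.06  ] [ 0.0142  0.065  -0.0114] [-0.0408 -0.0211 -0.0161]
3316 [-0.0117 -0.065  -0.06  ] [ 0.0142 -0.0421 -0.0119] [-0.0404 -0.0212 -0.0162]
wrist [496  41] c 601 192 r 12.5 z 0.043 n 1124
wrist [258 211] c 464 96 r 33.3 z 0.04 n 6580
wrist [230 331] c 439 -13 r 32.6 z 0.04 n 2109
```

```bash
python3 -m pendant '{"xyz":[[0.001,0.005,-0.03],[0.001,0.005,-0.06],[0.001,0.005,-0.067],[0.001,0.005,-0.067],[0.001,0.005,-0.067]],"rotation":[[0,0,0],[0,0,0],[0,0,0],[0,0,0],[0,0,0]],"grip":[1,1,1,-1,-1]}' 40
python3 -m pendant '{"xyz":[[0,0,0],[0,0,0],[0,0,0.02],[0,0,0.05],[0,0,0.09]],"rotation":[[0,0,0],[0,0,0],[0,0,0],[0,0,0],[0,0,0]],"grip":[-1,-1,-1,-1,-1]}' 40
python3 -m pendant '{"xyz":[[0.04,0.015,0],[0.09,0.03,0],[0.13,0.05,0],[0.158,0.05,0],[0.158,0.05,-0.02]],"rotation":[[0,0,0],[0,0,0],[0,0,0],[0,0,0],[0,0,0]],"grip":[-1,-1,-1,-1,-1]}' 40
```

```text
time: 11.8
position: [0.4651, 0.0957, 0.0069]
tcp_rot: [[0.035, 0.999, 0.002], [0.999, -0.035, 0.001], [0.001, 0.002, -1.0]]
wrist_force: [0.4, -0.0, -0.8]
opening: 0.759
grip_force: 44.3
time: 12.42
position: [0.4634, 0.0953, 0.0963]
tcp_rot: [[0.035, 0.999, -0.001], [0.999, -0.035, -0.0], [-0.0, -0.001, -1.0]]
wrist_force: [1.3, -0.5, -1.4]
opening: 0.759
grip_force: 44.8
time: 13.05
position: [0.6247, 0.1456, 0.0765]
tcp_rot: [[0.036, 0.999, 0.004], [0.999, -0.036, 0.001], [0.001, 0.004, -1.0]]
wrist_force: [-0.5, -0.0, -1.5]
opening: 0.761
grip_force: 44.9
```

```bash
python3 -m pendant '{"xyz":[[0,0,-0.02],[0,0,-0.04],[0,0,-0.05],[0,0,-0.056],[0,0,-0.059]],"rotation":[[0,0,0],[0,0,0],[0,0,0],[0,0,0],[0,0,0]],"grip":[-1,-1,-1,-1,-1]}' 40
python3 -m pendant '{"xyz":[[0,0,-0.001],[0,0,-0.001],[0,0,-0.001],[0,0,-0.001],[0,0,-0.001]],"rotation":[[0,0,0],[0,0,0],[0,0,0],[0,0,0],[0,0,0]],"grip":[-1,0.8,0.9,0.9,0.9]}' 40
python3 -m pendant '{"xyz":[[0,0,0.03],[0,0,0.06],[0,0,0.09],[-0.05,-0.04,0.1],[-0.1,-0.08,0.1]],"rotation":[[0,0,0],[0,0,0],[0,0,0],[0,0,0],[0,0,0]],"grip":[0.9,1,1,1,1]}' 40
python3 -c "
from h import *
rolls()"
```

```text
time: 13.68
position: [0.622, 0.1455, 0.0169]
tcp_rot: [[0.035, 0.999, -0.0], [0.999, -0.035, -0.0], [-0.0, -0.0, -1.0]]
wrist_force: [-10.4, -2.4, 22.8]
opening: 0.759
grip_force: 46.9
time: 14.3
position: [0.622, 0.1455, 0.0154]
tcp_rot: [[0.035, 0.999, 0.0], [0.999, -0.035, 0.0], [0.0, 0.0, -1.0]]
wrist_force: [0.1, 0.5, -0.2]
opening: 0.946
grip_force: 0.0
time: 14.92
position: [0.5245, 0.0673, 0.1162]
tcp_rot: [[0.034, 0.999, 0.002], [0.999, -0.034, 0.0], [0.0, 0.002, -1.0]]
wrist_force: [-0.3, -1.1, 0.4]
opening: 1.004
grip_force: 0.0
scene [208 177] c 646 175 r 77.7 z 0.05 n 336
scene [275 208] c 612 -127 r 34.1 z 0.045 n 88
scene [212 225] c 437 -18 r 34.4 z 0.041 n 244
scene [258 237] c 462 -163 r 35.9 z 0.041 n 284
scene [289 251] c 454 -261 r 34.3 z 0.041 n 328
side [246 162] c 647 184 r 84.2 z 0.048 n 416
side [206 200] c 435 -16 r 34.9 z 0.039 n 182
side [274 204] c 610 -136 r 33.3 z 0.042 n 112
side [278 213] c 605 -171 r 26.0 z 0.037 n 64
side [228 222] c 460 -161 r 33.9 z 0.039 n 236
side [237 243] c 452 -260 r 34.9 z 0.039 n 299
```

```bash
python3 -m pendant '{"xyz":[[-0.04,-0.04,0],[-0.085,-0.0835,0],[-0.085,-0.0835,-0.04],[-0.085,-0.0835,-0.08],[-0.085,-0.0835,-0.1]],"rotation":[[0,0,0],[0,0,0],[0,0,0],[0,0,0],[0,0,0]],"grip":[1,1,1,1,1]}' 40
python3 -m pendant '{"xyz":[[0,0,-0.01],[0,0,-0.01],[0,0,-0.01],[0,0,-0.01],[0,0,-0.01]],"rotation":[[0,0,0],[0,0,0],[0,0,0],[0,0,0],[0,0,0]],"grip":[1,-1,-1,-1,-1]}' 40
python3 -m pendant '{"xyz":[[0,0,0.03],[0,0,0.07],[0,0,0.1],[0.03,0.02,0.1],[0.08,0.05,0.1]],"rotation":[[0,0,0],[0,0,0],[0,0,0],[0,0,0],[0,0,0]],"grip":[-1,-1,-1,-1,-1]}' 40
python3 - <<'E'
from h import *
w=cam('wrist');cv2.imwrite('pics/w4.png',cv2.resize(w['frame'][:,:,::-1],(800,600)))
rolls(('wrist',))
E
```

```text
time: 15.65
position: [0.4391, -0.0157, 0.0138]
tcp_rot: [[0.035, 0.999, -0.001], [0.999, -0.035, -0.0], [-0.0, -0.001, -1.0]]
wrist_force: [-0.7, 0.0, -0.1]
opening: 1.003
grip_force: 0.0
time: 16.27
position: [0.4405, -0.0156, 0.006]
tcp_rot: [[0.035, 0.999, 0.001], [0.999, -0.035, 0.0], [0.0, 0.001, -1.0]]
wrist_force: [0.2, -0.6, 2.8]
opening: 0.758
grip_force: 44.7
time: 16.9
position: [0.5207, 0.0339, 0.1065]
tcp_rot: [[0.037, 0.999, 0.002], [0.999, -0.037, -0.0], [-0.0, 0.002, -1.0]]
wrist_force: [0.1, -0.6, -0.6]
opening: 0.758
grip_force: 45.0
wrist [401  50] c 621 146 r 33.6 z 0.05 n 8100
wrist [381 366] c 635 -122 r 11.1 z 0.044 n 401
```

View pics/w4.png

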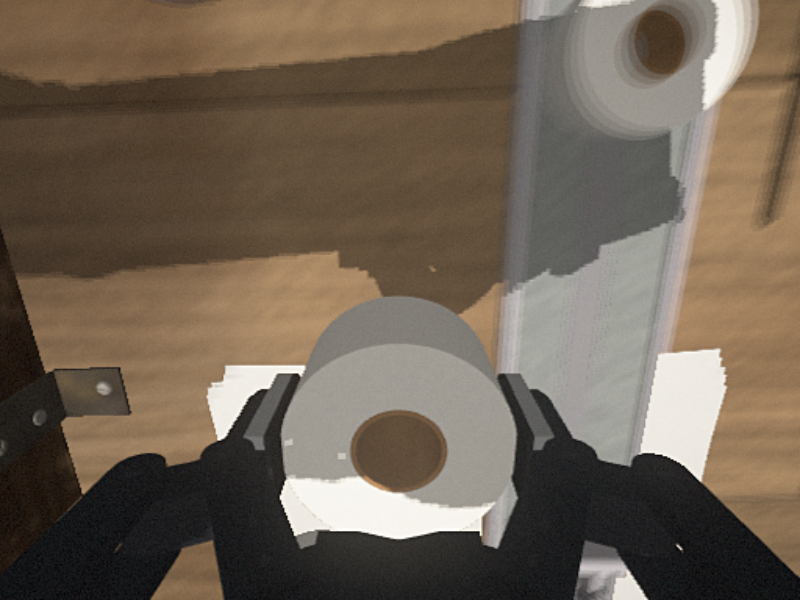

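```bash
python3 -m pendant '{"xyz":[[0.05,0.02,0],[0.1,0.0425,0],[0.1,0.0425,0],[0.1,0.0425,-0.03],[0.1,0.0425,-0.06]],"rotation":[[0,0,0],[0,0,0],[0,0,0],[0,0,0],[0,0,0]],"grip":[-1,-1,-1,-1,-1]}' 40
python3 -m pendant '{"xyz":[[0,0,-0.015],[0,0,-0.024],[0,0,-0.029],[0,0,-0.029],[0,0,-0.029]],"rotation":[[0,0,0],[0,0,0],[0,0,0],[0,0,0],[0,0,0]],"grip":[-1,-1,-1,0.8,0.9]}' 40
python3 -m pendant '{"xyz":[[0,0,0],[0,0,0],[0,0,0.03],[0,0,0.06],[0,0,0.1]],"rotation":[[0,0,0],[0,0,0],[0,0,0],[0,0,0],[0,0,0]],"grip":[0.9,0.9,0.9,1,1]}' 40
python3 -m pendant '{"xyz":[[-0.05,-0.05,0],[-0.1,-0.1,0],[-0.13,-0.15,0],[-0.13,-0.2,0],[-0.13,-0.2,0]],"rotation":[[0,0,0],[0,0,0],[0,0,0],[0,0,0],[0,0,0]],"grip":[0.9,0.9,0.9,1,1]}' 40
python3 -c "
from h import *
rolls();rolls(('wrist',))"
```

```text
time: 17.62
position: [0.6195, 0.0763, 0.0449]
tcp_rot: [[0.035, 0.999, 0.0], [0.999, -0.035, -0.0], [-0.0, 0.0, -1.0]]
wrist_force: [1.2, -0.2, -1.7]
opening: 0.757
grip_force: 45.3
time: 18.25
position: [0.6206, 0.077, 0.0173]
tcp_rot: [[0.035, 0.999, 0.001], [0.999, -0.035, 0.0], [0.0, 0.001, -1.0]]
wrist_force: [-0.4, -0.2, 0.4]
opening: 0.954
grip_force: 0.0
time: 18.88
position: [0.6193, 0.0768, 0.1167]
tcp_rot: [[0.035, 0.999, -0.002], [0.999, -0.035, -0.0], [-0.0, -0.002, -1.0]]
wrist_force: [0.7, -0.1, 0.4]
opening: 1.0
grip_force: 0.0
time: 19.5
position: [0.4888, -0.1282, 0.1169]
tcp_rot: [[0.043, 0.999, 0.001], [0.999, -0.043, -0.002], [-0.002, 0.001, -1.0]]
wrist_force: [0.1, 0.7, -0.4]
opening: 0.997
grip_force: 0.0
scene [207 180] c 645 146 r 112.8 z 0.05 n 758
scene [275 208] c 614 -125 r 34.6 z 0.044 n 90
scene [284 210] c 615 -159 r 20.6 z 0.038 n 62
scene [258 237] c 463 -161 r 36.0 z 0.041 n 288
scene [289 251] c 455 -263 r 36.5 z 0.041 n 322
side [240 172] c 591 121 r 62.0 z 0.048 n 104
side [255 175] c 625 83 r 44.9 z 0.047 n 91
side [274 204] c 611 -135 r 33.5 z 0.042 n 110
side [228 222] c 458 -160 r 34.9 z 0.039 n 243
side [237 243] c 453 -261 r 35.3 z 0.039 n 299
wrist [414 194] c 614 -123 r 33.2 z 0.046 n 1431
wrist [223 239] c 461 -159 r 33.4 z 0.04 n 3896
wrist [415 229] c 616 -155 r 18.5 z 0.038 n 996
wrist [402 267] c 611 -187 r 6.9 z 0.045 n 296
wrist [223 327] c 454 -259 r 33.3 z 0.04 n 1915
```

```bash
python3 -m pendant '{"xyz":[[-0.029,-0.035,0],[-0.029,-0.035,-0.04],[-0.029,-0.035,-0.08],[-0.029,-0.035,-0.111],[-0.029,-0.035,-0.111]],"rotation":[[0,0,0],[0,0,0],[0,0,0],[0,0,0],[0,0,0]],"grip":[1,1,1,1,1]}' 40
python3 -m pendant '{"xyz":[[0,0,0],[0,0,0],[0,0,0],[0,0,0],[0,0,0]],"rotation":[[0,0,0],[0,0,0],[0,0,0],[0,0,0],[0,0,0]],"grip":[-1,-1,-1,-1,-1]}' 40
python3 -m pendant '{"xyz":[[0,0,0.03],[0,0,0.07],[0,0,0.1],[0.03,0.04,0.1],[0.07,0.09,0.1]],"rotation":[[0,0,0],[0,0,0],[0,0,0],[0,0,0],[0,0,0]],"grip":[-1,-1,-1,-1,-1]}' 40
python3 -c "
from h import *
print(bot.state()['position'],bot.state()['opening']);rolls(('wrist',))"
```

```text
time: 20.27
position: [0.4597, -0.1561, 0.0035]
tcp_rot: [[0.032, 0.999, -0.005], [0.999, -0.032, 0.001], [0.001, -0.005, -1.0]]
wrist_force: [0.5, -0.4, 0.6]
opening: 1.004
grip_force: 0.0
time: 20.9
position: [0.4623, -0.1579, 0.007]
tcp_rot: [[0.034, 0.999, 0.003], [0.999, -0.034, -0.0], [0.0, 0.003, -1.0]]
wrist_force: [-1.7, 1.5, 7.3]
opening: 0.756
grip_force: 45.2
time: 21.52
position: [0.5311, -0.0696, 0.1072]
tcp_rot: [[0.038, 0.999, 0.003], [0.999, -0.038, -0.001], [-0.0, 0.003, -1.0]]
wrist_force: [0.9, -0.3, -0.5]
opening: 0.754
grip_force: 45.2
[ 0.53111778 -0.06964429  0.10722047] 0.7537501211500551
wrist [390  19] c 618 62 r 29.9 z 0.05 n 2846
wrist [376 261] c 627 -121 r 19.8 z 0.045 n 834
```

```bash
python3 -m pendant '{"xyz":[[0.045,0.04,0],[0.088,0.075,0],[0.088,0.075,0],[0.088,0.075,-0.03],[0.088,0.075,-0.06]],"rotation":[[0,0,0],[0,0,0],[0,0,0],[0,0,0],[0,0,0]],"grip":[-1,-1,-1,-1,-1]}' 40
python3 -m pendant '{"xyz":[[0,0,-0.015],[0,0,-0.024],[0,0,-0.029],[0,0,-0.029],[0,0,-0.029]],"rotation":[[0,0,0],[0,0,0],[0,0,0],[0,0,0],[0,0,0]],"grip":[-1,-1,-1,0.8,0.9]}' 40
python3 -m pendant '{"xyz":[[0,0,0],[0,0,0],[0,0,0.03],[0,0,0.06],[0,0,0.1]],"rotation":[[0,0,0],[0,0,0],[0,0,0],[0,0,0],[0,0,0]],"grip":[0.9,0.9,0.9,1,1]}' 40
python3 -m pendant '{"xyz":[[-0.05,-0.06,0],[-0.1,-0.12,0],[-0.13,-0.17,0],[-0.13,-0.22,0],[-0.13,-0.22,0]],"rotation":[[0,0,0],[0,0,0],[0,0,0],[0,0,0],[0,0,0]],"grip":[0.9,0.9,0.9,1,1]}' 40
python3 -c "
from h import *
rolls();rolls(('wrist',));print(bot.state()['position'])"
```

```text
time: 22.2
position: [0.6181, 0.005, 0.0455]
tcp_rot: [[0.035, 0.999, 0.001], [0.999, -0.035, -0.0], [-0.0, 0.001, -1.0]]
wrist_force: [0.0, -0.3, -1.6]
opening: 0.752
grip_force: 45.4
time: 22.82
position: [0.6186, 0.0057, 0.0172]
tcp_rot: [[0.035, 0.999, 0.001], [0.999, -0.035, 0.0], [0.0, 0.001, -1.0]]
wrist_force: [-0.0, 1.0, -0.1]
opening: 0.95
grip_force: 0.0
time: 23.45
position: [0.6174, 0.0056, 0.1167]
tcp_rot: [[0.035, 0.999, -0.002], [0.999, -0.035, -0.0], [-0.0, -0.002, -1.0]]
wrist_force: [0.6, 0.0, 0.0]
opening: 0.997
grip_force: 0.0
time: 24.08
position: [0.4862, -0.2191, 0.1169]
tcp_rot: [[0.042, 0.999, 0.0], [0.999, -0.042, -0.002], [-0.002, 0.0, -1.0]]
wrist_force: [0.6, 0.8, -0.7]
opening: 0.999
grip_force: 0.0
scene [216 184] c 646 110 r 146.7 z 0.05 n 991
scene [289 251] c 454 -260 r 35.7 z 0.041 n 329
side [251 184] c 596 15 r 38.8 z 0.048 n 96
side [274 204] c 611 -134 r 33.2 z 0.043 n 109
side [237 243] c 452 -261 r 34.7 z 0.039 n 300
wrist [435  68] c 614 -125 r 33.4 z 0.046 n 1727
wrist [434 116] c 615 -156 r 17.9 z 0.038 n 1377
wrist [418 161] c 611 -188 r 7.1 z 0.045 n 298
wrist [218 249] c 454 -260 r 33.5 z 0.04 n 3785
[ 0.488196   -0.21389246  0.11638104]
```

```bash
python3 -m pendant '{"xyz":[[-0.0335,-0.045,0],[-0.0335,-0.045,-0.04],[-0.0335,-0.045,-0.08],[-0.0335,-0.045,-0.111],[-0.0335,-0.045,-0.111]],"rotation":[[0,0,0],[0,0,0],[0,0,0],[0,0,0],[0,0,0]],"grip":[1,1,1,1,1]}' 40
python3 -m pendant '{"xyz":[[0,0,0],[0,0,0],[0,0,0],[0,0,0],[0,0,0]],"rotation":[[0,0,0],[0,0,0],[0,0,0],[0,0,0],[0,0,0]],"grip":[-1,-1,-1,-1,-1]}' 40
python3 -m pendant '{"xyz":[[0,0,0.03],[0,0,0.07],[0,0,0.1],[0.03,0.04,0.1],[0.07,0.09,0.1]],"rotation":[[0,0,0],[0,0,0],[0,0,0],[0,0,0],[0,0,0]],"grip":[-1,-1,-1,-1,-1]}' 40
python3 -c "
from h import *
print(bot.state()['position'],bot.state()['opening']);rolls(('wrist',))"
```

```text
time: 24.85
position: [0.4537, -0.2565, 0.0033]
tcp_rot: [[0.032, 0.999, -0.004], [0.999, -0.032, 0.002], [0.002, -0.004, -1.0]]
wrist_force: [-0.9, -0.5, 0.3]
opening: 1.001
grip_force: 0.0
time: 25.48
position: [0.456, -0.2594, 0.0071]
tcp_rot: [[0.034, 0.999, 0.003], [0.999, -0.034, -0.001], [-0.0, 0.003, -1.0]]
wrist_force: [0.6, 2.2, 7.4]
opening: 0.757
grip_force: 45.2
time: 26.1
position: [0.5242, -0.171, 0.107]
tcp_rot: [[0.038, 0.999, 0.002], [0.999, -0.038, -0.001], [-0.001, 0.002, -1.0]]
wrist_force: [0.0, 0.5, -1.1]
opening: 0.759
grip_force: 45.2
[ 0.52424515 -0.1709908   0.10698599] 0.7592137990433956
wrist [381 137] c 614 -121 r 33.3 z 0.046 n 1564
wrist [383 178] c 616 -155 r 19.0 z 0.038 n 1216
wrist [370 221] c 610 -187 r 6.6 z 0.045 n 289
```

```bash
python3 -m pendant '{"xyz":[[0.03,0.05,0],[0.065,0.09,0],[0.092,0.1055,0],[0.092,0.1055,-0.03],[0.092,0.1055,-0.06]],"rotation":[[0,0,0],[0,0,0],[0,0,0],[0,0,0],[0,0,0]],"grip":[-1,-1,-1,-1,-1]}' 40
python3 -m pendant '{"xyz":[[0,0,-0.015],[0,0,-0.024],[0,0,-0.029],[0,0,-0.029],[0,0,-0.029]],"rotation":[[0,0,0],[0,0,0],[0,0,0],[0,0,0],[0,0,0]],"grip":[-1,-1,-1,0.8,0.9]}' 40
python3 -m pendant '{"xyz":[[0,0,0],[0,0,0],[0,0,0.03],[0,0,0.06],[0,0,0.12]],"rotation":[[0,0,0],[0,0,0],[0,0,0],[0,0,0],[0,0,0]],"grip":[0.9,0.9,0.9,0.5,-0.2]}' 40
python3 - <<'E'
from h import *
w=cam('wrist');cv2.imwrite('pics/w5.png',cv2.resize(w['frame'][:,:,::-1],(800,600)))
rolls(('wrist',))
P=cloud(w);X,Y,Z=np.moveaxis(P,-1,0);hs=masks(w)
m=(hs[...,2]<60)&(Z>.03)&(Z<.11)&(X>.5)&(X<.75)&(Y>-.25)&(Y<-.1)
n_,l,st,c=cv2.connectedComponentsWithStats(m.astype(np.uint8))
for i in range(1,n_):
    if st[i,4]>40:q=P[l==i];print(st[i],np.round(q.min(0),4),np.round(q.max(0),4),np.round(q.mean(0),4))
E
```

```text
time: 26.78
position: [0.6161, -0.0647, 0.0453]
tcp_rot: [[0.034, 0.999, 0.001], [0.999, -0.034, -0.0], [-0.0, 0.001, -1.0]]
wrist_force: [-0.1, -0.3, -1.0]
opening: 0.758
grip_force: 45.2
time: 27.4
position: [0.6161, -0.0651, 0.0172]
tcp_rot: [[0.035, 0.999, 0.001], [0.999, -0.035, 0.0], [0.0, 0.001, -1.0]]
wrist_force: [0.3, 0.2, 0.6]
opening: 0.948
grip_force: 0.0
time: 28.02
position: [0.6139, -0.0649, 0.1354]
tcp_rot: [[0.035, 0.999, -0.005], [0.999, -0.035, 0.0], [-0.0, -0.005, -1.0]]
wrist_force: [1.1, 0.6, -0.0]
opening: 0.553
grip_force: 0.0
wrist [249  28] c 619 75 r 32.9 z 0.05 n 3395
wrist [250 107] c 617 4 r 33.1 z 0.05 n 4825
wrist [250 191] c 615 -67 r 33.3 z 0.05 n 3914
wrist [253 247] c 614 -121 r 32.8 z 0.045 n 1061
wrist [258 274] c 617 -156 r 19.4 z 0.038 n 598
wrist [252 304] c 612 -187 r 7.1 z 0.045 n 192
[267 284  44  55 593] [ 0.621  -0.1624  0.0433] [ 0.6517 -0.149   0.1033] [ 0.6418 -0.153   0.0865]
[251 303  16  36 463] [ 0.605  -0.1959  0.0359] [ 0.6187 -0.179   0.0677] [ 0.6121 -0.1845  0.0575]
```

View pics/w5.png

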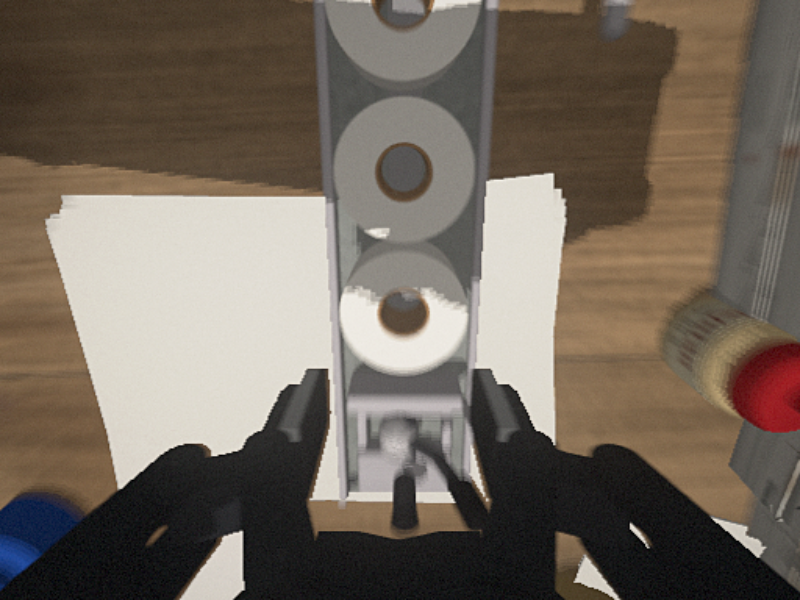

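All four rolls are in the channel: the last three are at (402,30), (403,170) and (403,310), with the fence behind them and the knob at (403,500). Next I'll pinch the knob and push the fence up.

```bash
python3 -m pendant '{"xyz":[[-0.001,-0.05,0],[-0.002,-0.1,0],[-0.003,-0.1275,0],[-0.003,-0.1275,-0.03],[-0.003,-0.1275,-0.06]],"rotation":[[0,0,0],[0,0,0],[0,0,0],[0,0,0],[0,0,0]],"grip":[-0.2,-0.2,-0.2,-0.2,-0.2]}' 40
python3 -m pendant '{"xyz":[[0,0,-0.02],[0,0,-0.035],[0,0,-0.035],[0,0,-0.035],[0,0,-0.035]],"rotation":[[0,0,0],[0,0,0],[0,0,0],[0,0,0],[0,0,0]],"grip":[-0.2,-0.2,-1,-1,-1]}' 40
python3 -m pendant '{"xyz":[[0,0,0],[0,0,0],[0,0.005,0],[0.0005,0.012,0],[0.001,0.019,0]],"rotation":[[0,0,0],[0,0,0],[0,0,0],[0,0,0],[0,0,0]],"grip":[-1,-1,-1,-1,-1]}' 40
python3 -m pendant '{"xyz":[[0,0.005,0],[0,0.009,0],[0.0005,0.012,0],[0.0005,0.014,0],[0.0005,0.015,0]],"rotation":[[0,0,0],[0,0,0],[0,0,0],[0,0,0],[0,0,0]],"grip":[-1,-1,-1,-1,-1]}' 40
```

```text
time: 28.75
position: [0.6128, -0.1932, 0.0759]
tcp_rot: [[0.036, 0.999, 0.001], [0.999, -0.036, -0.0], [-0.0, 0.001, -1.0]]
wrist_force: [0.2, -0.1, -0.3]
opening: 0.4
grip_force: 0.0
time: 29.38
position: [0.6125, -0.1923, 0.0409]
tcp_rot: [[0.035, 0.999, -0.0], [0.999, -0.035, 0.0], [0.0, -0.0, -1.0]]
wrist_force: [5.4, -0.9, -17.4]
opening: 0.17
grip_force: 39.1
time: 30.0
position: [0.6132, -0.1737, 0.041]
tcp_rot: [[0.035, 0.999, -0.001], [0.999, -0.035, -0.0], [-0.0, -0.001, -1.0]]
wrist_force: [3.6, -1.6, -16.1]
opening: 0.17
grip_force: 39.2
time: 30.62
position: [0.6136, -0.1592, 0.041]
tcp_rot: [[0.035, 0.999, -0.001], [0.999, -0.035, -0.001], [-0.001, -0.001, -1.0]]
wrist_force: [4.3, -3.1, -17.7]
opening: 0.171
grip_force: 39.2
```

```bash
python3 -m pendant '{"xyz":[[0,0.001,0],[0,0.002,0],[0,0.003,0],[0,0.003,0],[0,0.003,0]],"rotation":[[0,0,0],[0,0,0],[0,0,0],[0,0,0],[0,0,0]],"grip":[-1,-1,-1,-1,-1]}' 40
python3 -m pendant '{"xyz":[[0,0.001,0],[0,0.002,0],[0,0.002,0],[0,0.002,0],[0,0.002,0]],"rotation":[[0,0,0],[0,0,0],[0,0,0],[0,0,0],[0,0,0]],"grip":[-1,-1,-1,-1,-1]}' 40
```

```text
time: 31.25
position: [0.6137, -0.1564, 0.041]
tcp_rot: [[0.036, 0.999, -0.0], [0.999, -0.036, -0.001], [-0.001, -0.0, -1.0]]
wrist_force: [5.0, -4.3, -18.8]
opening: 0.171
grip_force: 39.2
time: 31.88
position: [0.6137, -0.1552, 0.041]
tcp_rot: [[0.036, 0.999, -0.0], [0.999, -0.036, -0.002], [-0.002, -0.0, -1.0]]
wrist_force: [6.5, -6.0, -19.6]
opening: 0.168
grip_force: 39.1
```

```bash
python3 -m pendant '{"xyz":[[0,0.001,0],[0,0.002,0],[0,0.002,0],[0,0.002,0],[0,0.002,0]],"rotation":[[0,0,0],[0,0,0],[0,0,0],[0,0,0],[0,0,0]],"grip":[-1,-1,-1,-1,-1]}' 40
python3 -m pendant '{"xyz":[[0,0,0],[0,0,0],[0,0,0],[0,0,0.04],[0,0,0.09]],"rotation":[[0,0,0],[0,0,0],[0,0,0],[0,0,0],[0,0,0]],"grip":[-0.2,-0.2,-0.2,-0.2,-0.2]}' 40
python3 -m pendant '{"xyz":[[0,0.05,0.02],[0,0.07,0.04],[0,0.07,0.04],[0,0.07,0.04],[0,0.07,0.04]],"rotation":[[0,0,0],[0,0,0],[0,0,0],[0,0,0],[0,0,0]],"grip":[-0.2,-0.2,-0.2,-0.2,-0.2]}' 40
python3 - <<'E'
from h import *
w=cam('wrist');cv2.imwrite('pics/w6.png',cv2.resize(w['frame'][:,:,::-1],(800,600)))
rolls(('wrist',));print(bot.state()['position'])
P=cloud(w);X,Y,Z=np.moveaxis(P,-1,0);hs=masks(w)
m=(hs[...,2]<60)&(Z>.03)&(Z<.11)&(X>.5)&(X<.75)&(Y>-.25)&(Y<-.1)
n_,l,st,c=cv2.connectedComponentsWithStats(m.astype(np.uint8))
for i in range(1,n_):
    if st[i,4]>40:q=P[l==i];print(st[i],np.round(q.min(0),4),np.round(q.max(0),4),np.round(q.mean(0),4))
E
```

```text
time: 32.5
position: [0.6138, -0.1546, 0.0411]
tcp_rot: [[0.037, 0.999, 0.0], [0.999, -0.037, -0.003], [-0.003, 0.0, -1.0]]
wrist_force: [6.9, -9.4, -20.6]
opening: 0.171
grip_force: 39.1
time: 33.12
position: [0.6133, -0.151, 0.1319]
tcp_rot: [[0.035, 0.999, -0.002], [0.999, -0.035, 0.0], [0.0, -0.002, -1.0]]
wrist_force: [1.2, 0.6, 1.0]
opening: 0.397
grip_force: 0.0
time: 33.75
position: [0.6133, -0.0832, 0.1703]
tcp_rot: [[0.037, 0.999, -0.002], [0.999, -0.037, -0.001], [-0.001, -0.002, -1.0]]
wrist_force: [-0.4, -0.5, -0.1]
opening: 0.397
grip_force: 0.0
wrist [261  95] c 619 -12 r 84.7 z 0.05 n 10251
wrist [263 212] c 618 -118 r 18.9 z 0.038 n 591
wrist [258 243] c 613 -150 r 6.9 z 0.045 n 144
[ 0.61354511 -0.08267772  0.17049674]
[262 210  48  34 335] [ 0.6184 -0.1216  0.037 ] [ 0.6554 -0.1123  0.1027] [ 0.6426 -0.1147  0.0793]
[250 234  17  30 370] [ 0.6054 -0.1572  0.0302] [ 0.6207 -0.1424  0.0682] [ 0.6133 -0.1474  0.0574]
```

View pics/w6.png

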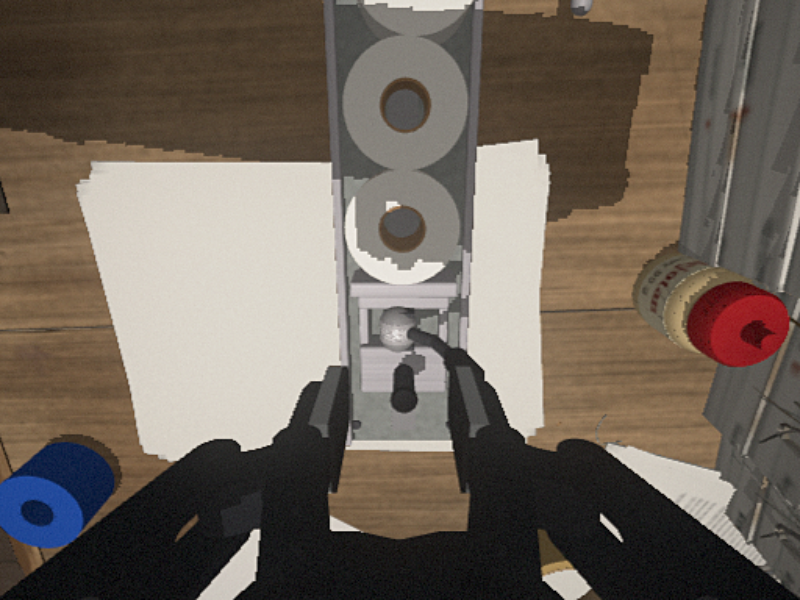

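```bash
python3 -m pendant '{"xyz":[[0.01,-0.01,0],[0.02,-0.02,0],[0.035,-0.036,0],[0.035,-0.036,0],[0.035,-0.036,0]],"rotation":[[0,0,10],[0,0,20],[0,0,30],[0,0,40],[0,0,50]],"grip":[-0.2,-0.2,-0.2,-0.2,-0.2]}' 40
python3 -m pendant '{"xyz":[[0,0,0],[0,0,0],[0,0,0],[0,0,0],[0,0,0]],"rotation":[[0,0,10],[0,0,20],[0,0,30],[0,0,40],[0,0,40]],"grip":[-0.2,-0.2,-0.2,-0.2,-0.2]}' 40
python3 - <<'E'
from h import *
w=cam('wrist');s=bot.state();cv2.imwrite('pics/w7.png',cv2.resize(w['frame'][:,:,::-1],(800,600)))
P=cloud(w);X,Y,Z=np.moveaxis(P,-1,0);hs=masks(w)
print(s['position'],s['tcp_rot'].round(3).tolist(),s['opening'])
m=(hs[...,2]<60)&(Z>.03)&(Z<.112)&(X>.5)&(X<.75)&(Y>-.25)&(Y<-.08)
n_,l,st,c=cv2.connectedComponentsWithStats(m.astype(np.uint8))
for i in range(1,n_):
    if st[i,4]>40:
        q=P[l==i];print(st[i],np.round(q.min(0),4),np.round(q.max(0),4),np.round(q.mean(0),4))
        q=q[q[:,2]>.075]
        if len(q):print(' hi',np.percentile(q,[1,50,99],axis=0).round(4).tolist())
E
```

```text
time: 34.48
position: [0.6488, -0.1185, 0.1706]
tcp_rot: [[-0.746, 0.666, -0.001], [0.666, 0.746, -0.0], [0.001, -0.001, -1.0]]
wrist_force: [-0.0, -0.3, 0.7]
opening: 0.397
grip_force: 0.0
time: 35.1
position: [0.6488, -0.1182, 0.1709]
tcp_rot: [[-0.999, 0.037, -0.001], [0.037, 0.999, 0.0], [0.001, 0.0, -1.0]]
wrist_force: [0.1, 0.2, 0.3]
opening: 0.403
grip_force: 0.0
[ 0.6488292  -0.11809125  0.17096411] [[-0.999, 0.04, -0.001], [0.04, 0.999, 0.0], [0.001, 0.0, -1.0]] 0.4012214657307322
[206 138  21  22 226] [ 0.6048 -0.158   0.0309] [ 0.6199 -0.1427  0.068 ] [ 0.6126 -0.1493  0.0605]
[246 179  15  32 363] [ 0.6367 -0.1249  0.0669] [ 0.6545 -0.1132  0.1037] [ 0.6437 -0.119   0.0912]
 hi [[0.6372, -0.1248, 0.0755], [0.6428, -0.119, 0.0934], [0.6542, -0.1134, 0.1029]]
```

View pics/w7.png

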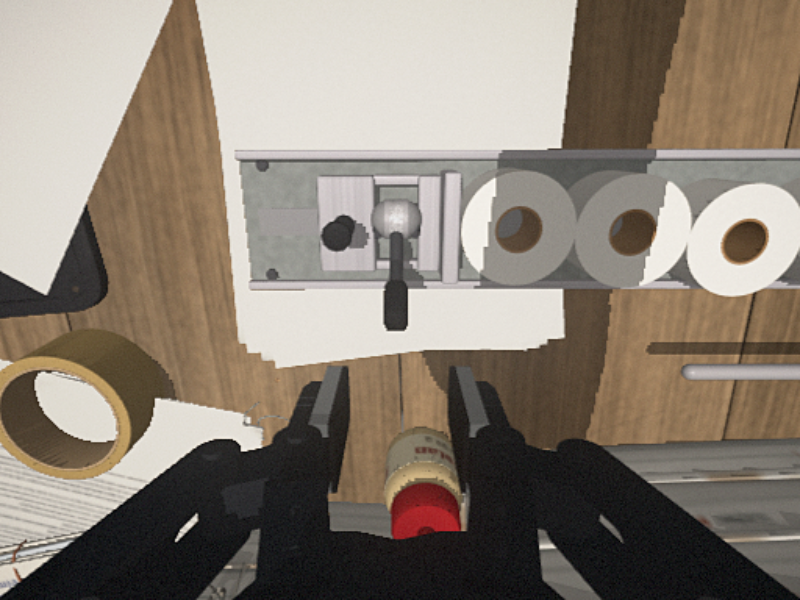

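```bash
python3 -m pendant '{"xyz":[[0,-0.001,-0.03],[0,-0.001,-0.06],[0,-0.001,-0.09],[0,-0.001,-0.103],[0,-0.001,-0.103]],"rotation":[[0,0,0],[0,0,0],[0,0,0],[0,0,0],[0,0,0]],"grip":[-0.2,-0.2,-0.2,-0.2,-1]}' 30
python3 -m pendant '{"xyz":[[0,0,0],[0,0,0],[0,0,0],[0,0,0],[0,0,0]],"rotation":[[0,0,0],[0,0,0],[0,0,0],[0,0,0],[0,0,0]],"grip":[-1,-1,-1,-1,-1]}' 30
```

```text
time: 35.78
position: [0.6486, -0.1186, 0.0678]
tcp_rot: [[-0.999, 0.037, -0.001], [0.037, 0.999, 0.0], [0.001, 0.0, -1.0]]
wrist_force: [0.3, -0.3, 0.5]
opening: 0.202
grip_force: 0.0
time: 36.4
position: [0.6488, -0.1193, 0.0685]
tcp_rot: [[-0.999, 0.036, -0.0], [0.036, 0.999, -0.001], [0.0, -0.001, -1.0]]
wrist_force: [-2.0, -5.0, -5.7]
opening: 0.142
grip_force: 33.1
```

```bash
python3 -m pendant '{"xyz":[[-0.012,0.0005,0.0055],[-0.0255,0.001,0.0086],[-0.0394,0.0015,0.009],[-0.0531,0.002,0.0067],[-0.066,0.0024,0.0016]],"rotation":[[0,0,0],[0,0,0],[0,0,0],[0,0,0],[0,0,0]],"grip":[-1,-1,-1,-1,-1]}' 30
python3 -m pendant '{"xyz":[[-0.0117,0.0004,-0.0075],[-0.0217,0.0008,-0.0171],[-0.0295,0.001,-0.0286],[-0.0338,0.0012,-0.0381],[-0.0366,0.0013,-0.0481]],"rotation":[[0,0,0],[0,0,0],[0,0,0],[0,0,0],[0,0,0]],"grip":[-1,-1,-1,-1,-1]}' 30
python3 -m pendant '{"xyz":[[0,0,-0.002],[0,0,-0.004],[0,0,-0.004],[0,0,-0.004],[0,0,-0.004]],"rotation":[[0,0,0],[0,0,0],[0,0,0],[0,0,0],[0,0,0]],"grip":[-1,-1,-1,-1,-1]}' 40
```

```text
time: 37.02
position: [0.5867, -0.1172, 0.0735]
tcp_rot: [[-0.999, 0.035, 0.009], [0.035, 0.999, -0.002], [-0.009, -0.002, -1.0]]
wrist_force: [3.3, -5.3, 5.3]
opening: 0.147
grip_force: 32.5
time: 37.65
position: [0.5481, -0.116, 0.0244]
tcp_rot: [[-0.999, 0.036, 0.004], [0.036, 0.999, -0.002], [-0.004, -0.002, -1.0]]
wrist_force: [-3.2, -8.2, 7.2]
opening: 0.149
grip_force: 41.2
time: 38.28
position: [0.5469, -0.1157, 0.0199]
tcp_rot: [[-0.999, 0.036, 0.001], [0.036, 0.999, -0.001], [-0.001, -0.001, -1.0]]
wrist_force: [-10.2, -3.9, 11.0]
opening: 0.15
grip_force: 41.8
```

```bash
python3 -m pendant '{"xyz":[[0,0,0],[0,0,0],[0,0,0.03],[0,0,0.09],[0.01,0,0.15]],"rotation":[[0,0,0],[0,0,0],[0,0,0],[0,0,0],[0,0,-10]],"grip":[-0.3,-0.3,-0.3,-0.3,-0.3]}' 40
python3 -m pendant '{"xyz":[[0.01,0.01,0],[0.02,0.02,0],[0.03,0.04,0],[0.03,0.06,0],[0.03,0.08,0]],"rotation":[[0,0,-10],[0,0,-20],[0,0,-30],[0,0,-40],[0,0,-50]],"grip":[-1,-1,-1,-1,-1]}' 40
python3 -m pendant '{"xyz":[[0,0.02,0.01],[0,0.04,0.02],[0,0.05,0.04],[0,0.05,0.04],[0,0.05,0.04]],"rotation":[[0,0,-10],[0,0,-20],[0,0,-30],[0,0,-30],[0,0,-30]],"grip":[-1,-1,-1,-1,-1]}' 40
python3 - <<'E'
from h import *
w=cam('wrist');s=bot.state();cv2.imwrite('pics/w8.png',cv2.resize(w['frame'][:,:,::-1],(800,600)))
P=cloud(w);X,Y,Z=np.moveaxis(P,-1,0);hs=masks(w)
print(s['position'],s['tcp_rot'].round(3).tolist(),s['opening'])
m=(hs[...,2]<60)&(Z>.02)&(Z<.112)&(X>.5)&(X<.75)
n_,l,st,c=cv2.connectedComponentsWithStats(m.astype(np.uint8))
for i in range(1,n_):
    if st[i,4]>40:
        q=P[l==i];print(st[i],np.round(q.min(0),4),np.round(q.max(0),4),np.round(np.median(q,0),4))
rolls(('wrist',),.0475,.053)
E
```

```text
time: 38.9
position: [0.5562, -0.1142, 0.1697]
tcp_rot: [[-0.978, 0.21, 0.0], [0.21, 0.978, 0.001], [0.0, 0.001, -1.0]]
wrist_force: [1.7, -0.7, -0.1]
opening: 0.347
grip_force: 0.0
time: 39.52
position: [0.5869, -0.0334, 0.1681]
tcp_rot: [[-0.465, 0.885, 0.001], [0.885, 0.465, 0.001], [0.0, 0.001, -1.0]]
wrist_force: [0.1, -0.1, 0.0]
opening: -0.002
grip_force: 0.0
time: 40.15
position: [0.5863, 0.0148, 0.2073]
tcp_rot: [[0.031, 1.0, -0.0], [1.0, -0.031, -0.0], [-0.0, -0.0, -1.0]]
wrist_force: [-1.1, 0.6, -0.5]
opening: -0.0
grip_force: 0.0
[0.58612433 0.01454508 0.2070242 ] [[0.032, 0.999, -0.001], [0.999, -0.032, -0.0], [-0.0, -0.001, -1.0]] 0.0013997188175506243
wrist [294 127] c 624 47 r 127.7 z 0.05 n 10915
```

View pics/w8.png

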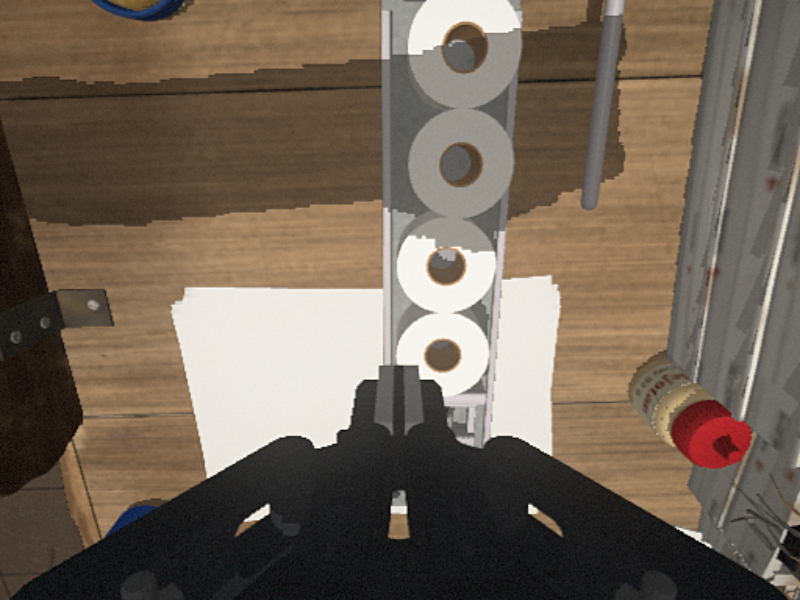

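All four rolls stand in contact in the channel, at (463,47), (460,163), (446,265) and (442,353). I'll check the lever angle and the press pad using the fixed cameras.

Run:
```python
from h import *
for n in('scene','side'):
    w=cam(n);P=cloud(w);X,Y,Z=np.moveaxis(P,-1,0);hs=masks(w)
    for nm,x0,x1,y0,y1,z0,z1 in[('lever',.515,.59,-.14,-.09,.02,.13),('pad',.52,.6,.2,.28,.055,.13)]:
        m=(hs[...,2]<75)&(X>x0)&(X<x1)&(Y>y0)&(Y<y1)&(Z>z0)&(Z<z1);q=P[m]
        print(n,nm,len(q),q.min(0).round(3) if len(q) else'',q.max(0).round(3) if len(q) else '',np.median(q,0).round(3) if len(q) else '')
    if n=='side': cv2.imwrite('pics/s2.png',cv2.resize(w['frame'][120:245,170:337,::-1],(800,600),interpolation=cv2.INTER_CUBIC))
```

```text
scene lever 46 [ 0.531 -0.125  0.043] [ 0.589 -0.112  0.057] [ 0.547 -0.12   0.053]
scene pad 36 [0.545 0.225 0.057] [0.583 0.264 0.094] [0.555 0.234 0.087]
side lever 57 [ 0.535 -0.125  0.037] [ 0.588 -0.111  0.056] [ 0.553 -0.12   0.05 ]
side pad 33 [0.547 0.225 0.07 ] [0.576 0.255 0.092] [0.557 0.233 0.082]
```

View pics/s2.png

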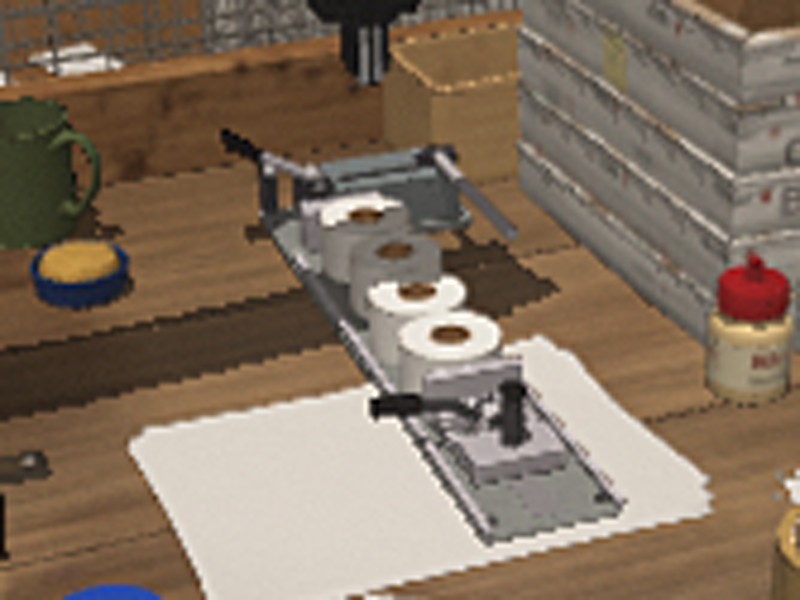

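The lever lies nearly flat, with its grip about 6 mm higher than I expected when locked. I'll press it fully down with the closed fingertips.

```bash
python3 - <<'E'
from h import *
for n in 'ab':
    im=dict(np.load(f'pics/{n}.npz'));P=cloud(im);X,Y,Z=np.moveaxis(P,-1,0);hs=masks(im)
    q=P[(hs[...,2]<75)&(X>.52)&(X<.595)&(Y>.025)&(Y<.075)&(Z>.02)&(Z<.13)];print(n,len(q),q.min(0).round(3),q.max(0).round(3),np.median(q,0).round(3))
E
python3 -m pendant '{"xyz":[[-0.01,-0.05,0],[-0.03,-0.1,-0.02],[-0.039,-0.1325,-0.06],[-0.039,-0.1325,-0.1],[-0.039,-0.1325,-0.13]],"rotation":[[0,0,0],[0,0,0],[0,0,0],[0,0,0],[0,0,0]],"grip":[-1,-1,-1,-1,-1]}' 40
python3 -m pendant '{"xyz":[[0,0,-0.01],[0,0,-0.02],[0,0,-0.026],[0,0,-0.03],[0,0,-0.03]],"rotation":[[0,0,0],[0,0,0],[0,0,0],[0,0,0],[0,0,0]],"grip":[-1,-1,-1,-1,-1]}' 40
```

```text
a 56 [0.535 0.038 0.02 ] [0.594 0.06  0.052] [0.555 0.043 0.046]
b 66 [0.535 0.038 0.024] [0.594 0.064 0.048] [0.558 0.043 0.042]
time: 40.98
position: [0.5464, -0.1182, 0.0759]
tcp_rot: [[0.036, 0.999, -0.002], [0.999, -0.036, 0.0], [0.0, -0.002, -1.0]]
wrist_force: [0.8, 0.4, -0.3]
opening: -0.006
grip_force: 0.0
time: 41.6
position: [0.5476, -0.1173, 0.048]
tcp_rot: [[0.035, 0.999, 0.0], [0.999, -0.035, -0.0], [0.0, 0.0, -1.0]]
wrist_force: [1.0, 0.2, 0.1]
opening: -0.002
grip_force: 0.0
```

```bash
python3 -m pendant '{"xyz":[[0,0,-0.002],[0,0,-0.003],[0,0,-0.004],[0,0,-0.005],[0,0,-0.005]],"rotation":[[0,0,0],[0,0,0],[0,0,0],[0,0,0],[0,0,0]],"grip":[-1,-1,-1,-1,-1]}' 40
python3 - <<'E'
from h import *
w=cam('wrist');s=bot.state();P=cloud(w);X,Y,Z=np.moveaxis(P,-1,0);hs=masks(w)
T=(P-s['position'])@s['tcp_rot']
m=(abs(T[...,1])<.03)&(abs(T[...,0])<.02)&(T[...,2]>-.06)
q=T[m];print(s['position'],len(q),q.max(0).round(4),q.min(0).round(4))
E
```

```text
time: 42.22
position: [0.5478, -0.1174, 0.046]
tcp_rot: [[0.035, 0.999, 0.001], [0.999, -0.035, 0.0], [0.0, 0.001, -1.0]]
wrist_force: [-13.4, 2.6, 32.0]
opening: -0.0
grip_force: 16.2
[ 0.54778009 -0.11743701  0.04608203] 13407 [0.02  0.03  0.043] [-0.02 -0.03 -0.06]
```

```bash
python3 -m pendant '{"xyz":[[0,0,0.05],[0,0,0.1],[0,0.04,0.13],[0,0.1,0.13],[0.002,0.15,0.13]],"rotation":[[0,0,0],[0,0,0],[0,0,0],[0,0,0],[0,0,0]],"grip":[-1,-1,-1,-1,-1]}' 40
python3 -m pendant '{"xyz":[[0.002,0.05,0],[0.004,0.1,0],[0.006,0.15,0],[0.0065,0.2,0],[0.0065,0.209,0]],"rotation":[[0,0,0],[0,0,0],[0,0,0],[0,0,0],[0,0,0]],"grip":[-1,-1,-1,-1,-1]}' 40
python3 -m pendant '{"xyz":[[0,0,0],[0,0,-0.03],[0,0,-0.06],[0,0,-0.06],[0,0,-0.06]],"rotation":[[0,0,0],[0,0,0],[0,0,0],[0,0,0],[0,0,0]],"grip":[-1,-1,-1,-1,-1]}' 40
python3 - <<'E'
from h import *
w=cam('wrist');s=bot.state();cv2.imwrite('pics/w9.png',cv2.resize(w['frame'][:,:,::-1],(800,600)))
print(s['position'])
for n in('scene','side'):
    w=cam(n);P=cloud(w);X,Y,Z=np.moveaxis(P,-1,0);hs=masks(w)
    q=P[(hs[...,2]<75)&(X>.52)&(X<.6)&(Y>.2)&(Y<.28)&(Z>.055)&(Z<.095)]
    if len(q): print(n,len(q),q.min(0).round(3),q.max(0).round(3),np.median(q,0).round(3))
    for y0 in(-.119,):
        q=P[(hs[...,2]<75)&(X>.515)&(X<.59)&(Y>-.14)&(Y<-.09)&(Z>.02)&(Z<.13)];print(n,'lever',len(q),np.median(q,0).round(3))
E
```

```text
time: 42.9
position: [0.5496, 0.0349, 0.1739]
tcp_rot: [[0.035, 0.999, 0.002], [0.999, -0.035, 0.001], [0.001, 0.002, -1.0]]
wrist_force: [0.1, 0.6, 0.0]
opening: 0.001
grip_force: 0.0
time: 43.52
position: [0.5548, 0.2463, 0.1729]
tcp_rot: [[0.029, 1.0, -0.0], [1.0, -0.029, 0.002], [0.002, -0.0, -1.0]]
wrist_force: [0.2, -0.2, 0.6]
opening: -0.002
grip_force: 0.0
time: 44.15
position: [0.5568, 0.2408, 0.1142]
tcp_rot: [[0.036, 0.999, 0.001], [0.999, -0.036, 0.0], [0.0, 0.001, -1.0]]
wrist_force: [0.6, 0.4, 0.6]
opening: 0.003
grip_force: 0.0
[0.55699314 0.24125419 0.11456831]
scene 41 [0.548 0.225 0.055] [0.595 0.269 0.093] [0.556 0.237 0.086]
scene lever 51 [ 0.546 -0.121  0.044]
side 35 [0.546 0.223 0.066] [0.585 0.254 0.091] [0.558 0.232 0.082]
side lever 61 [ 0.553 -0.121  0.041]
```

View pics/w9.png

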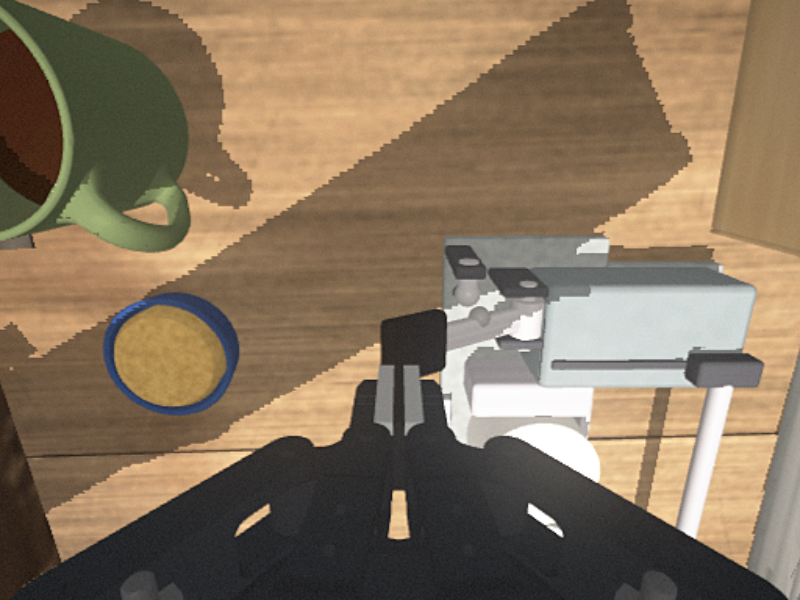

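```bash
python3 -m pendant '{"xyz":[[0.001,0,-0.015],[0.001,0,-0.025],[0.001,0,-0.032],[0.001,0,-0.039],[0.001,0,-0.046]],"rotation":[[0,0,0],[0,0,0],[0,0,0],[0,0,0],[0,0,0]],"grip":[-1,-1,-1,-1,-1]}' 40
python3 -m pendant '{"xyz":[[0,0,-0.005],[0,0,-0.01],[0,0,-0.014],[0,0,-0.017],[0,0,-0.018]],"rotation":[[0,0,0],[0,0,0],[0,0,0],[0,0,0],[0,0,0]],"grip":[-1,-1,-1,-1,-1]}' 40
```

```text
time: 44.92
position: [0.557, 0.2419, 0.0667]
tcp_rot: [[0.035, 0.999, 0.0], [0.999, -0.035, 0.0], [0.0, 0.0, -1.0]]
wrist_force: [-2.2, -0.1, 4.1]
opening: -0.001
grip_force: 1.9
time: 45.55
position: [0.5569, 0.2416, 0.0488]
tcp_rot: [[0.035, 0.999, -0.0], [0.999, -0.035, -0.0], [-0.0, -0.0, -1.0]]
wrist_force: [-1.1, -0.4, 2.2]
opening: -0.0
grip_force: 0.9
```

Force dropped to 2 N, so the catch has been passed. I'll press slightly further to the end stop, lift away and check.

```bash
python3 -m pendant '{"xyz":[[0,0,-0.001],[0,0,-0.002],[0,0,-0.003],[0,0,-0.003],[0,0,-0.003]],"rotation":[[0,0,0],[0,0,0],[0,0,0],[0,0,0],[0,0,0]],"grip":[-1,-1,-1,-1,-1]}' 40
python3 -m pendant '{"xyz":[[0,0,0.02],[0,0,0.06],[0,-0.02,0.11],[-0.03,-0.05,0.15],[-0.05,-0.08,0.17]],"rotation":[[0,0,0],[0,0,0],[0,0,0],[0,0,0],[0,0,0]],"grip":[-1,-1,-1,-1,-1]}' 40
python3 -m pendant '{"xyz":[[0,0,0],[0,0,0],[0,0,0],[0,0,0],[0,0,0]],"rotation":[[0,0,0],[0,0,0],[0,0,0],[0,0,0],[0,0,0]],"grip":[-1,-1,-1,-1,-1]}' 40
python3 - <<'E'
from h import *
for n in('scene','side'):
    w=cam(n);P=cloud(w);X,Y,Z=np.moveaxis(P,-1,0);hs=masks(w)
    q=P[(hs[...,2]<75)&(X>.515)&(X<.585)&(Y>.2)&(Y<.28)&(Z>.03)&(Z<.11)];print(n,len(q),np.median(q,0).round(3) if len(q) else '')
    q=P[(hs[...,2]<75)&(X>.515)&(X<.59)&(Y>-.14)&(Y<-.09)&(Z>.02)&(Z<.13)];print(n,'lever',len(q),np.median(q,0).round(3))
    a=w['frame'][110:240,165:338,::-1] if n=='side' else w['frame'][140:240,150:320,::-1]
    a=cv2.resize(a,(800,300 if n=='x' else 300)); out=a if n=='scene' else np.vstack([out,a])
cv2.imwrite('pics/f.png',out)
E
```

```text
time: 46.18
position: [0.557, 0.2417, 0.0471]
tcp_rot: [[0.035, 0.999, 0.0], [0.999, -0.035, 0.0], [0.0, 0.0, -1.0]]
wrist_force: [-5.6, -1.7, 11.8]
opening: -0.0
grip_force: 6.2
time: 46.8
position: [0.507, 0.1615, 0.2194]
tcp_rot: [[0.034, 0.999, 0.004], [0.999, -0.034, 0.002], [0.002, 0.004, -1.0]]
wrist_force: [0.7, -1.2, 0.8]
opening: -0.0
grip_force: 0.0
time: 47.42
position: [0.5069, 0.162, 0.2154]
tcp_rot: [[0.034, 0.999, -0.001], [0.999, -0.034, -0.0], [-0.0, -0.001, -1.0]]
wrist_force: [0.7, -0.6, -0.3]
opening: 0.001
grip_force: 0.0
scene 64 [0.552 0.241 0.05 ]
scene lever 50 [ 0.547 -0.121  0.044]
side 48 [0.552 0.235 0.047]
side lever 61 [ 0.554 -0.12   0.042]
```

View pics/f.png

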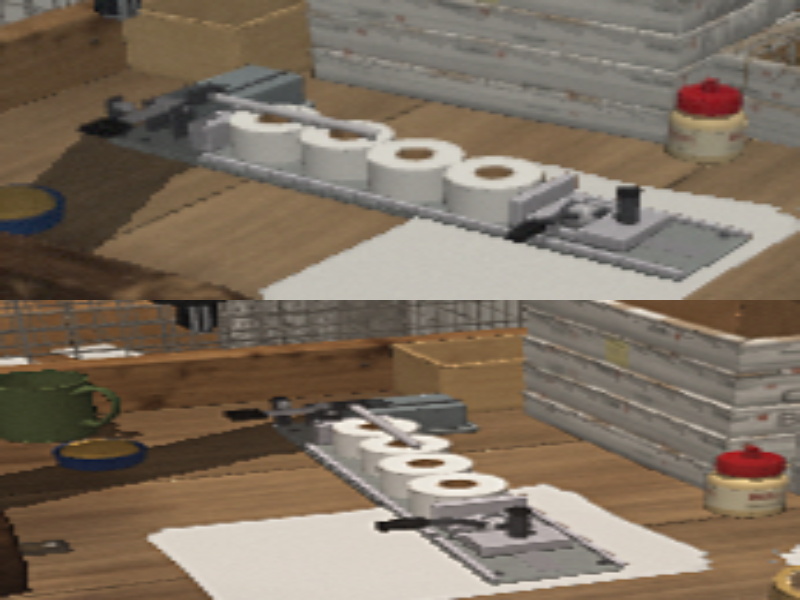

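The bar lies over the rolls, the press pad is held down at 50 mm, the cam lever lies flat, and all four rolls stand snug. The gripper is clear, so I'm handing the job in.

```bash
python3 -c "
from station import bot
print(bot.job_done())"
```

```text
the job is handed in; nothing more can be done
None
```

I handed the job in at about 48 s: all four label rolls stand snug in the channel, the cam lever is locked, and the press lever is held by its catch with the bar over the rolls. The system gave no verdict when I handed it in.

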